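# Load the dressing-stick holder and set its quick-release clamp

## Robot

A 6-joint arm with a two-finger parallel gripper is mounted at the origin on the work surface. World frame = base frame: x ahead of the robot, y to its left, z up, the work surface at z = 0. Lengths are in mm, angles in rad, forces in N, time in s.
With the tool pointing down it reaches from about 325 to 850 mm from the base axis. Payload 4.4 kg.
Tool frame: the origin (TCP) lies midway between the tips of the shut fingers; the grasp point (between the pads) lies 19 mm behind it; z points along the fingers, y is the line along which they close (so a half turn about z gives the same grasp; the last joint's range is limited). The gripper opens to 94 mm and grips with 3 to 60 N. Pads are 16 mm wide; open, the fingers measure 119 mm over their backs; the gripper's body (75 mm by 177 mm) begins 78 mm behind the grasp point.
Start: joints at [1.113, 0.207, 1.542, -0, 1.393, -0.15], TCP at [173.665, 548.149, 184.247] pointing down, gripper open.
Joint ranges: [-2.73, 2.73], [-0.86, 2.22], [0.23, 2.46], [-1.11, 4.25], [0.08, 2.63], [-2.82, 2.82]. Speed limits (rad/s): [2.79, 2.79, 3.14, 3.14, 3.14, 3.14].

## Interface

Orientations are given as a unit quaternion [w, x, y, z].
In Python, from rig import env gives the robot as it stands.
- The arm moves only by the tool jog_arm, never from a script. Its argument "commands" is a list of rows, each an object with "gripper": the opening, from -1 (shut) to 1 (fully open); "dp": the shift along the tool's x, y, z in units of 40 mm (1.0 is 40 mm), a list of three; "dr": the turn, a rotation vector about the tool's x, y, z in units of 6 degrees (1.0 is 6 degrees), a list of three. A call has 1 to 12 rows; each row shifts and turns the commanded pose from where the row before left it, along the tool's axes as they then stand; what a row does not reach is not made up. A row lasts 1/10 s, in which the tool goes at most 50 mm and 8.59 degrees, less where a joint would pass 70% of its speed; a pose out of reach is approached as far as the arm can. A call is refused whole if a number of a shift passes 1 or a number of a turn 1, either way. A call with a gripper value outside its range is refused whole. The fingers move at their own pace and stop on an object; the grip force is fixed at half the most. Time passes only in rows, so rows that do not move let the fingers close. It gives the time, the measured TCP pose, the force, the opening and the grip force at its end, in the units of the state.
- env.state(): the state, without advancing time (a new reading comes with each control period).
- env.read_camera(name): name is "scene" or "top"; returns a dict with "pixels" (400x640x3 uint8, red, green, blue), "camera_matrix" (3x3 intrinsics, pixels), "extrinsics" (4x4, takes a point from world to camera coordinates). Camera axes: x right, y up, looking along -z (the intrinsics and any distortion apply to the point x, -y, -z); pixel columns grow to the right and rows downward; lengths in mm; the calibration is good to about 2 mm. A picture is of the moment at which its call begins. There is no depth.
- env.finish_job(): hands the job in; it is judged then, once.
Trained networks look in a picture, given as the dict that the camera call returned (one of the last four; its "shot" number tells which), for a name from the list of things; names that differ only in an ending like _2 or _b are one class to them, and where a whole thing is asked for, a point or a joint stands for the part that bears it (a point fixed in the world has none). Each returns a list of dicts, best first, with "confidence" (0 to 1); they miss things now and then, are a little off and sometimes report something else, mostly with a low value. They report only what shows in the picture. A call takes as long as a camera call. They do not tell look-alikes from the thing itself.
- env.spot_in(name, picture): "uv" ([column, row] in pixels, amid what is visible of it).
- env.outline_of(name, picture): "pixels" (400x640 bool, what is visible of it) and "uv" ([column, row] in pixels, amid what is visible of it).
- env.spot_point(name, picture): "uv" ([column, row] in pixels: a listed point, or the origin of a listed thing).
The state is a dict: "time_s": time; "qpos": joint angles; "joint_velocities": joint speeds; "joint_efforts": joint torques, N m; "tool_pos": TCP position; "tool_rot": TCP orientation; "contact_force": force on the tool from outside, world axes, zero at the start; "torque": the same for the moment, N m; "width": finger opening in mm; "grip_force": force on a finger pad.
Only numpy, scipy, OpenCV 4.12 (cv2) and the standard library are available. Lean on these libraries where they do the work, as an engineer would, in place of code of your own. Each camera call takes 0.05 s, during which the arm holds its last target. There are 200 camera calls.

## Task

Reload the wheel-dresser's stick holder: flip its cam lever fully open, then feed all the square dressing sticks that lie on the bench one after another from the trough into the tube, each pushing the last one deeper, until the last is flush with the mouth. With the lever still open turn the slack wing nut clockwise until its wing is in line with the tube, then flip the lever fully closed so that the pad clamps the sticks, and leave the other things on the bench alone.

Things in the scene. Friction and masses are not known exactly. Their poses are not given: they have to be found in the camera images.
- tube_mouth (a point): Centre of the open mouth of the stick holder's square tube (fixed), 38 mm above the bench. x points into the tube (level, the feeding direction), y left, z up. Inside 18.5 mm wide, 18 mm high, 208 mm deep with a closed far end (room for four sticks); floor 8 mm below this point. Its flat front face, 28.5 mm wide, top 15 mm above this point, lies at x = 0.
- trough (a point): Middle of the open-topped loading trough's floor, 30 mm before the mouth (x = -30 mm in the mouth frame, same axes), level with the tube's floor, 30 mm above the bench. 72 mm long, 22 mm wide between lips 5 mm high (32 mm over their outsides), narrowing to 18.5 mm in the last 18 mm. Nothing stands beside or behind it. Fingers do not fit into the tube: they stop at its front face.
- pad: Rubber pad 16 x 14 mm, origin at its underside, in a gap of the tube's roof 34 mm inside the mouth. Lever closed, a spring (2.5 N/mm) presses it on the stick below: about 7 N with the nut set, under 4 N with it slack; lever open, it is 7 mm higher, clear of the sticks. Hangs from a steel cross bar (top 68 mm above the bench, 75 when open) between lever and nut.
- cam_lever (a joint): Cam quick-release lever, rad: 0 = closed (flat, pointing along +x of the mouth frame, away from the trough); grows as it is flipped up, to its stop at 1.35 = open (nearly upright). Friction holds it anywhere (about 2 N at the ball). Level axis parallel to y of the mouth frame, through x = 34, y = -58, z = 36 mm of it (74 mm above the bench).
- lever_ball (a point): Centre of the black ball, 22 mm across, on the lever's end, 67 mm from the lever's axis; the bar is 10 mm thick. Closed, it is at x = 101, y = -58, z = 36 mm in the mouth frame with free space round it.
- wing_nut (a joint): Adjusting wing nut, rad; upright axis at x = 34, y = 58 mm of the mouth frame. Grows clockwise seen from above, from a stop at 0 (wing square across the tube) past 1.571 (wing in line with the tube) to a stop at 2.2; slack (0.15 to 0.7) as found. Friction holds it (0.06 N m).
- nut_wing (a point): Middle of the nut's flat upright wing, on its axis, 83.5 mm above the bench (91 with the lever open): the wing is 46 mm long (along y of this frame), 9 mm thick, 20 mm high, its top 10 mm above this point.
- stick1: Dark grey square dressing stick, 50 x 16 x 16 mm, 35 g, long axis x; origin at its centre; lies flat on the bench at first. Absent (None) in some starts: two to four sticks are there.
- stick2: Dark grey square dressing stick, 50 x 16 x 16 mm, 35 g, long axis x; origin at its centre; lies flat on the bench at first. Absent (None) in some starts: two to four sticks are there.
- stick3: Dark grey square dressing stick, 50 x 16 x 16 mm, 35 g, long axis x; origin at its centre; lies flat on the bench at first. Absent (None) in some starts: two to four sticks are there.
- stick4: Dark grey square dressing stick, 50 x 16 x 16 mm, 35 g, long axis x; origin at its centre; lies flat on the bench at first. Absent (None) in some starts: two to four sticks are there.
- jar_a: Bystander, to be left alone: small clear jar with a black cap, 38 mm across, 45 mm tall; origin at the centre of its underside.
- jar_b: Bystander, to be left alone: a second such jar; origin at the centre of its underside.
- oil: Bystander, to be left alone: white oil bottle, 48 mm across, 150 mm tall; origin at the centre of its underside.
- scissors: Bystander, to be left alone: pair of scissors lying flat, about 160 mm long; origin at the centre of its underside.
- pin_block: Bystander, to be left alone: flat steel bar 85 x 32 x 14 mm with three short pins standing on it; origin at the centre of its underside.
- driver: Bystander, to be left alone: screwdriver lying flat; origin at the centre of its underside.
Not all that is in view belongs to the job. Leave any orange look-alike of the stick1 alone. What is shaped like the stick3 but green is not meant.

How it is judged (in metres and radians):
On the way, in this order (a step that is already met when the one before it is completed fails the run):
1. the lever is flipped open (over 1.15 rad) while the nut is still slack (value of joint cam_lever above 1.15 rad and value of joint wing_nut below 0.9 rad), for 0.2 s.
2. with the lever still open all sticks are in the tube and the nut's wing is in line with the tube (value of joint cam_lever above 1 rad and x of each of stick1, stick2, stick3, stick4 in the frame of tube_mouth above 0.019 m and y of stick1 in the frame of tube_mouth between -0.006 and 0.006 m and z of stick1 in the frame of tube_mouth between -0.006 and 0.006 m and y of stick2 in the frame of tube_mouth between -0.006 and 0.006 m and z of stick2 in the frame of tube_mouth between -0.006 and 0.006 m and y of stick3 in the frame of tube_mouth between -0.006 and 0.006 m and z of stick3 in the frame of tube_mouth between -0.006 and 0.006 m and y of stick4 in the frame of tube_mouth between -0.006 and 0.006 m and z of stick4 in the frame of tube_mouth between -0.006 and 0.006 m and value of joint wing_nut between 1.351 and 1.791 rad), for 0.2 s.
3. the lever is flipped closed (value of joint cam_lever below 0.15 rad), for 0.2 s.
At the end, for the whole second after the job is handed in: Every stick present lies in the tube, its rear end at most 6 mm out of the mouth; the nut's wing is in line with the tube within 0.22 rad; the lever is closed (under 0.15 rad); the pad presses on a stick with over 4 N; all at rest (x of each of stick1, stick2, stick3, stick4 in the frame of tube_mouth above 0.019 m and y of stick1 in the frame of tube_mouth between -0.006 and 0.006 m and z of stick1 in the frame of tube_mouth between -0.006 and 0.006 m and y of stick2 in the frame of tube_mouth between -0.006 and 0.006 m and z of stick2 in the frame of tube_mouth between -0.006 and 0.006 m and y of stick3 in the frame of tube_mouth between -0.006 and 0.006 m and z of stick3 in the frame of tube_mouth between -0.006 and 0.006 m and y of stick4 in the frame of tube_mouth between -0.006 and 0.006 m and z of stick4 in the frame of tube_mouth between -0.006 and 0.006 m and value of joint wing_nut between 1.351 and 1.791 rad and value of joint cam_lever below 0.15 rad and contact force between pad and anything else above 4 N and linear speed of each of stick1, stick2, stick3, stick4 below 0.02 m/s); the robot touches nothing.
It fails at once if a bystander is pushed more than 30 mm (distance of any of jar_a, jar_b, oil, scissors, pin_block, driver from where it was at the start of the episode above 0.03 m).
Of stick1, stick2, stick3, stick4 only 2 to 4 are there at a start; the rules pass over those that are not, and their reading is None.
At some moment in a run one of stick1, stick2, stick3, stick4 may be knocked a few centimetres aside while the robot is not near it.
Once in a run the grip may slacken for a moment while it holds something.
It also fails if it takes over 210 s, if anything falls off the work surface, if the arm or the gripper's body presses on something with over 40 N, if the wrist force passes 120 N, or if a joint passes its speed limit or range.

## Working session

There is one attempt and no reset: what is moved stays moved. The work goes in short steps, Python scripts to look and compute and a tool call to move; the robot and the scene stay as the last step left them, time stands still between calls to the robot, and variables do not carry over. Pictures are saved under pics/ and viewed, at most 14 in all, crops included, and the job is handed in when it is done.

Besides the shell and the picture viewer there is one more tool, called after "Request:" as name(argument=value, ...) on one line, values as JSON. jog_arm: Moves the arm, as the interface text tells. Its arguments: {"type":"object","properties":{"commands":{"type":"array","items":{"type":"object","properties":{"gripper":{"type":"number"},"dp":{"type":"array","items":{"type":"number"}},"dr":{"type":"array","items":{"type":"number"}}}}}},"required":["commands"]}

```bash
ls; mkdir -p pics; cat > h.py <<'E'
import numpy as np, cv2
from rig import env
from scipy.spatial.transform import Rotation as R
def ray(p,uv):
    E=np.array(p["extrinsics"]);K=np.array(p["camera_matrix"])
    d=np.linalg.inv(K)@[uv[0],uv[1],1.]; d=np.array([d[0],-d[1],-d[2]])
    return -E[:3,:3].T@E[:3,3], E[:3,:3].T@d
def at(p,uv,z):
    o,d=ray(p,uv); return o+d*(z-o[2])/d[2]
def proj(p,X):
    E=np.array(p["extrinsics"]);K=np.array(p["camera_matrix"])
    c=E[:3,:3]@X+E[:3,3]; c=K@[c[0],-c[1],-c[2]]; return c[:2]/c[2]
def tri(p1,u1,p2,u2):
    o1,d1=ray(p1,u1);o2,d2=ray(p2,u2);d1/=np.linalg.norm(d1);d2/=np.linalg.norm(d2)
    s=np.linalg.lstsq(np.c_[d1,-d2],o2-o1,rcond=None)[0]
    a=o1+s[0]*d1;b=o2+s[1]*d2
    return (a+b)/2,np.linalg.norm(a-b)
def save(p,n): cv2.imwrite("pics/"+n,p["pixels"][:,:,::-1])
np.set_printoptions(precision=1,suppress=True)
E
python3 - <<'E'
from h import *
t=env.read_camera("top");s=env.read_camera("scene")
save(t,"t0.png");save(s,"s0.png")
for p,n in((t,"top"),(s,"scene")):
    print(n,[k for k in p], -np.array(p["extrinsics"])[:3,:3].T@np.array(p["extrinsics"])[:3,3])
for k in ["tube_mouth","trough","pad","lever_ball","nut_wing","stick1"]:
    print(k,[[(np.array(d["uv"]).round(1).tolist(),round(d["confidence"],2)) for d in env.spot_point(k,p)] for p in (t,s)])
E
```

```text
pics
top ['pixels', 'camera_matrix', 'extrinsics', 'shot'] [ 304.4  -32.  1365.1]
scene ['pixels', 'camera_matrix', 'extrinsics', 'shot'] [1108.9 -591.2 1021.1]
tube_mouth [[([296.7, 219.8], 0.63)], [([328.9, 185.5], 0.66)]]
trough [[([303.7, 228.9], 0.76)], [([322.0, 182.2], 0.94)]]
pad [[], []]
lever_ball [[([309.8, 183.6], 0.54)], [([345.7, 210.3], 0.71), ([328.7, 187.0], 0.29)]]
nut_wing [[([310.5, 181.0], 0.71), ([389.1, 266.7], 0.49), ([280.6, 210.6], 0.47)], [([350.2, 167.0], 0.59)]]
stick1 [[([394.3, 194.3], 0.65), ([350.9, 199.5], 0.64), ([370.7, 185.3], 0.6), ([420.1, 233.1], 0.53), ([387.1, 224.2], 0.46), ([360.4, 231.7], 0.43)], [([296.3, 268.4], 0.7), ([263.1, 281.1], 0.66), ([211.1, 273.6], 0.61), ([305.1, 242.3], 0.58), ([242.6, 253.1], 0.54), ([267.3, 228.6], 0.52)]]
```

```bash
python3 - <<'E'
import cv2
t=cv2.imread("pics/t0.png");s=cv2.imread("pics/s0.png")
cv2.imwrite("pics/t0c.png",cv2.resize(t[130:310,230:470],None,fx=3.3,fy=3.3,interpolation=cv2.INTER_CUBIC))
cv2.imwrite("pics/s0c.png",cv2.resize(s[120:320,180:440],None,fx=3,fy=3,interpolation=cv2.INTER_CUBIC))
E
```

```text
(no output)
```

View pics/t0c.png

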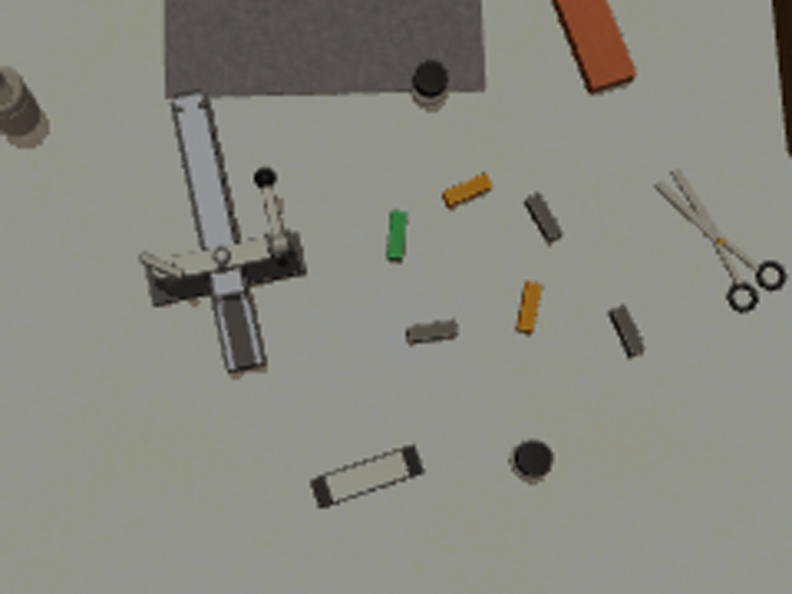

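View pics/s0c.png

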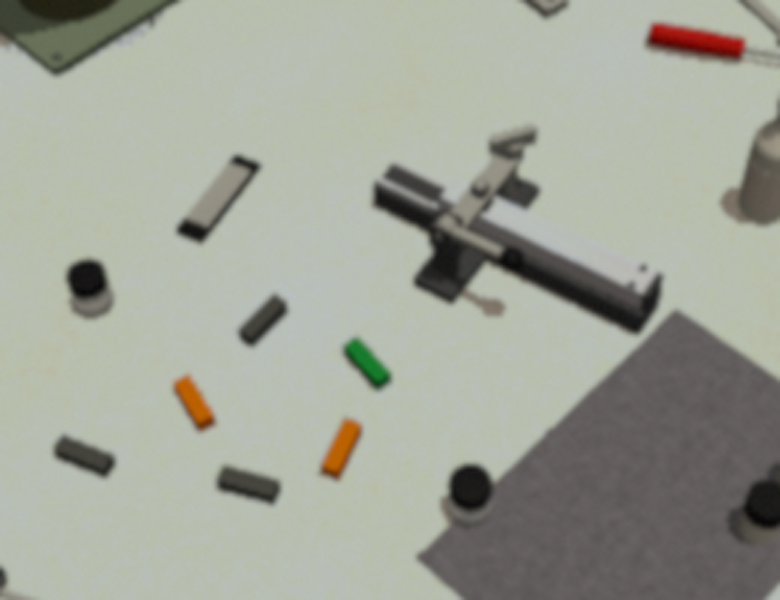

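The grey sticks are at top (394.5,196), (361,230.6) and (420,230). The look-alikes to leave are orange (371.5,187.6) and (390,223), and green (350,201.5). So there are three sticks, and the holder sits at about top (300,215). Next I'll get a precise holder pose.

```bash
cat > fit.py <<'E'
from h import *
t0=None
def pose(X): # x,y,yaw -> func
    c,s=np.cos(X[2]),np.sin(X[2]); M=np.array([[c,-s,0],[s,c,0],[0,0,1]])
    return lambda q: M@np.array(q,float)+[X[0],X[1],38]
E
python3 - <<'E'
from fit import *
import pickle
t=env.read_camera("top");s=env.read_camera("scene");pickle.dump((t,s),open("p0.pkl","wb"))
for z in(30,):
    print("ball",tri(t,(310.2,183.7),s,(351,206)))
print("trough rear top",at(t,(230+247/3.3,130+372/3.3),35),"far end",at(t,(230+190/3.3,130+95/3.3),53))
print("scale",at(t,(300,200),0),at(t,(301,200),0),at(t,(300,201),0))
# grey sticks
from scipy import ndimage
for p,n in((t,"top"),(s,"scene")):
    for o in env.outline_of("stick1",p):
        m=o["pixels"]; c=p["pixels"][ndimage.binary_erosion(m)].mean(0)
        r=cv2.minAreaRect(np.argwhere(m)[:,::-1].astype(np.float32))
        print(n,round(o["confidence"],2),c,np.array(r[0]),np.array(r[1]),at(p,np.argwhere(m)[:,::-1].mean(0),12 if n=="top" else 10))
a=cv2.resize(t["pixels"][150:250,265:330],None,fx=6,fy=6,interpolation=cv2.INTER_CUBIC)[:,:,::-1]
b=cv2.resize(s["pixels"][155:235,300:405],None,fx=7,fy=7,interpolation=cv2.INTER_CUBIC)[:,:,::-1]
cv2.imwrite("pics/a1.png",cv2.convertScaleAbs(a,alpha=1.5));cv2.imwrite("pics/b1.png",b)
E
```

```text
ball (array([642.7,   4.1,  75.6]), np.float64(5.961258407038584))
trough rear top [453.1  24.2  35. ] far end [734.9  76.7  53. ]
scale [603.8  39.8   0. ] [603.7  36.4   0. ] [600.3  39.9   0. ]
top 0.65 [37.7 35.5 32.7] [359.5 154.5] [10.8 13.3] [ 757.3 -169.9   12. ]
top 0.59 [70.1 67.3 59.1] [419.6 230.2] [14.3  5.4] [ 487.6 -358.6   12. ]
top 0.58 [144.9  98.5  27.2] [390.  222.6] [ 6.1 15.6] [ 515.2 -260.7   12. ]
top 0.45 [ 49.8 120.   59.2] [349.8 201. ] [ 4.8 14.4] [ 593.1 -129.2   12. ]
top 0.41 [142.5  96.1  26. ] [371.3 187.1] [ 5.8 14.8] [ 639.3 -203.7   12. ]
top 0.39 [73.3 70.5 61.8] [394.3 195.6] [14.8  5.6] [ 608.3 -280.8   12. ]
scene 0.7 [59.4 59.1 53.2] [267.5 227. ] [ 6.4 17.7] [ 497.1 -160.5   10. ]
scene 0.65 [61.9 61.1 54.5] [262.2 281.8] [18.7  7.6] [ 610.3 -280.7   10. ]
scene 0.65 [175.6  90.6   2.1] [244.8 254.7] [16.9  5.5] [ 521.2 -260.    10. ]
scene 0.58 [66.9 66.7 60.1] [207.5 272.1] [22.3  8.2] [ 492.4 -357.8   10. ]
scene 0.43 [170.1  93.4  14.6] [293.7 269.1] [ 7.6 20.1] [ 642.1 -202.5   10. ]
```

View pics/a1.png

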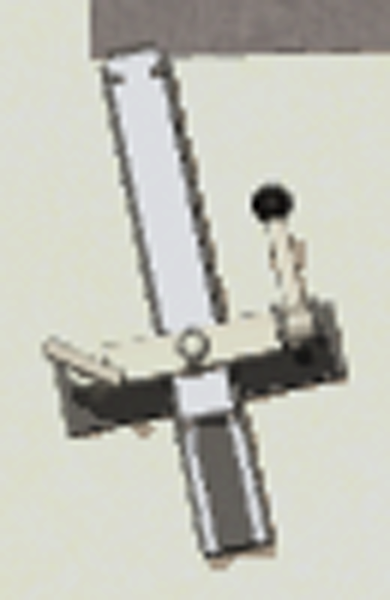

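View pics/b1.png

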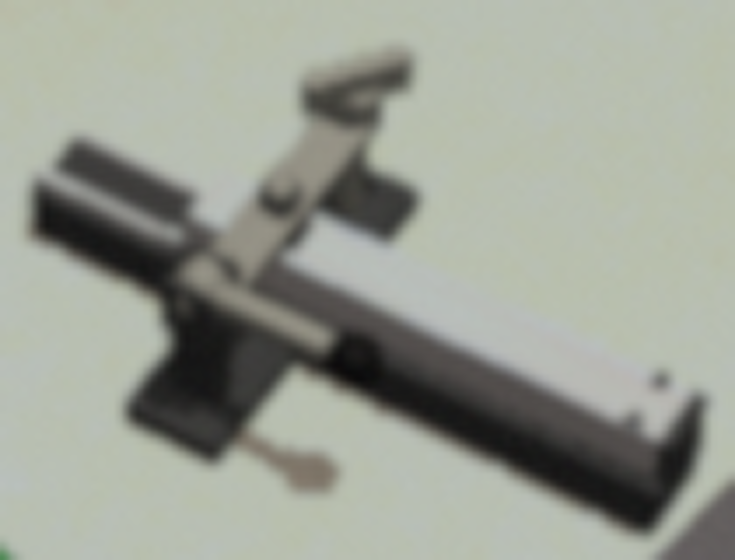

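```bash
cat > f1.py <<'E'
from fit import *
import pickle
from scipy.optimize import least_squares
t,s=pickle.load(open("p0.pkl","rb"))
A=lambda u,v:(265+(u+.5)/6-.5,150+(v+.5)/6-.5)
B=lambda u,v:(300+(u+.5)/7-.5,155+(v+.5)/7-.5)
L=[(t,A(271,203),(101,-58,36)),(t,A(210,553),(-66,16,-3)),(t,A(268,546),(-66,-16,-3)),(t,A(180,415),(0,14.2,15)),(t,A(239,408),(0,-14.2,15)),
(t,A(106,62),("L",14.2,15)),(t,A(163,52),("L",-14.2,15)),
(s,B(355,355),(101,-58,36)),(s,B(35,180),(-66,-16,-3)),(s,B(76,140),(-66,16,-3)),(s,B(660,440),("L",-14.2,15)),(s,B(705,398),("L",14.2,15))]
def f(X,full=True):
    r=[]
    P=pose(X)
    for p,uv,q in L:
        q=[X[3] if q[0]=="L" else q[0],q[1],q[2]]
        r.append(proj(p,P(q))-np.array(uv)-(X[4:6] if p is s else 0))
    return np.array(r).ravel()
r=least_squares(f,[520,35,.18,212,0,0],loss="soft_l1")
print(r.x[:2],np.round(r.x[2],4),r.x[3:]);print(f(r.x).reshape(-1,2))
E
python3 f1.py
```

```text
[528.2  38.6] 0.2025 [211.1  -1.2  -0.1]
[[ 0.4  1. ]
 [ 0.1 -1.1]
 [-0.  -2.2]
 [ 1.   1.4]
 [-0.4  0.6]
 [-0.1 -0.2]
 [-1.3 -0.4]
 [-0.9  1.1]
 [ 0.5  0.4]
 [ 0.8 -1. ]
 [ 0.4  0.3]
 [-1.2 -1. ]]
```

```bash
cat > go.py <<'E'
from fit import *
MX=[528.2,38.6,.2025]
def M(q): return pose(MX)(q)
def st():
    s=env.state(); Rm=R.from_quat(np.array(s["tool_rot"]),scalar_first=True).as_matrix()
    return s,np.array(s["tool_pos"]),Rm
def plan(tgt,yaw,label=""):
    s,p,Rm=st()
    a=np.arctan2(Rm[1,0],Rm[0,0])
    d=(yaw-a+np.pi/2)%np.pi-np.pi/2
    T=R.from_euler("z",a+d)*R.from_euler("x",np.pi)
    dr=R.from_matrix(Rm.T@T.as_matrix()).as_rotvec(degrees=True)/6
    dp=T.as_matrix().T@(np.array(tgt)-p)/40
    print(label,"tgt",np.array(tgt),"| first dr",np.round(dr,2),"then dp",np.round(dp,3))
E
python3 - <<'E'
from go import *
s,p,Rm=st();print(p,s["qpos"],s["width"]);print(Rm)
plan(M([101,-58,80]),MX[2],"over ball")
E
```

```text
[173.7 548.2 184.3] [ 1.1  0.2  1.5  0.   1.4 -0.2] 94.17453303897565
[[-1.   0.3  0. ]
 [ 0.3  1.   0. ]
 [-0.   0.  -1. ]]
over ball tgt [638.8   2.1 118. ] | first dr [ 0.   0.  -4.9] then dp [ -8.6 -15.7   1.7]
```

Request:
jog_arm(commands=[{"dr": [0, 0, -1], "gripper": -0.15}, {"dr": [0, 0, -1], "gripper": -0.15}, {"dr": [0, 0, -1], "gripper": -0.15}, {"dr": [0, 0, -1], "gripper": -0.15}, {"dr": [0, 0, -0.9], "gripper": -0.15}, {"dp": [-0.5, -0.9, 0], "gripper": -0.15}, {"dp": [-0.5, -0.9, 0], "gripper": -0.15}, {"dp": [-0.5, -0.9, 0], "gripper": -0.15}, {"dp": [-0.5, -0.9, 0], "gripper": -0.15}, {"dp": [-0.5, -0.9, 0], "gripper": -0.15}, {"dp": [-0.5, -0.9, 0], "gripper": -0.15}, {"dp": [-0.5, -0.9, 0], "gripper": -0.15}])

```text
validation failed for argument at $.co...
```

Request:
jog_arm(commands=[{"dp": [-0.5, -0.9, 0], "gripper": -0.15}, {"dp": [-0.5, -0.9, 0], "gripper": -0.15}, {"dp": [-0.5, -0.9, 0], "gripper": -0.15}, {"dp": [-0.5, -0.9, 0], "gripper": -0.15}, {"dp": [-0.5, -0.9, 0], "gripper": -0.15}, {"dp": [-0.5, -0.9, 0], "gripper": -0.15}, {"dp": [-0.5, -0.9, 0], "gripper": -0.15}, {"dp": [-0.5, -0.9, 0], "gripper": -0.15}, {"dp": [-0.5, -0.9, 0], "gripper": -0.15}, {"dp": [-0.5, -0.9, 0], "gripper": -0.15}, {"dp": [0, 0, 0], "gripper": -0.15}, {"dp": [0, 0, 0], "gripper": -0.15}])

```text
validation failed for argument at $.co...
```

```bash
python3 - <<'E'
from go import *
s,p,Rm=st();print(p,s["width"],s["time_s"])
plan(M([101,-58,80]),MX[2],"over ball")
plan(M([101,-58,17]),MX[2],"on ball")
E
```

```text
[173.7 548.2 184.3] 94.17453303897565 0.9
over ball tgt [638.8   2.1 118. ] | first dr [ 0.   0.  -4.9] then dp [ -8.6 -15.7   1.7]
on ball tgt [638.8   2.1  55. ] | first dr [ 0.   0.  -4.9] then dp [ -8.6 -15.7   3.2]
```

Request:
jog_arm(commands=[{"dp": [0, 0, 0], "dr": [0, 0, -1], "gripper": -0.15}, {"dp": [0, 0, 0], "dr": [0, 0, -1], "gripper": -0.15}, {"dp": [0, 0, 0], "dr": [0, 0, -1], "gripper": -0.15}, {"dp": [0, 0, 0], "dr": [0, 0, -1], "gripper": -0.15}, {"dp": [0, 0, 0], "dr": [0, 0, -0.9], "gripper": -0.15}, {"dp": [-0.5, -0.9, 0], "dr": [0, 0, 0], "gripper": -0.15}, {"dp": [-0.5, -0.9, 0], "dr": [0, 0, 0], "gripper": -0.15}, {"dp": [-0.5, -0.9, 0], "dr": [0, 0, 0], "gripper": -0.15}, {"dp": [-0.5, -0.9, 0], "dr": [0, 0, 0], "gripper": -0.15}, {"dp": [-0.5, -0.9, 0], "dr": [0, 0, 0], "gripper": -0.15}, {"dp": [-0.5, -0.9, 0], "dr": [0, 0, 0], "gripper": -0.15}, {"dp": [-0.5, -0.9, 0], "dr": [0, 0, 0], "gripper": -0.15}])

```text
time_s: 2.1
tool_pos: [363.3, 328.9, 184.5]
tool_rot: [0.0, -0.103, 0.995, 0.0]
contact_force: [0.4, -0.1, 1.2]
width: 40.0
grip_force: 0.0
```

Request:
jog_arm(commands=[{"dp": [-0.5, -0.9, 0], "dr": [0, 0, 0], "gripper": -0.15}, {"dp": [-0.5, -0.9, 0], "dr": [0, 0, 0], "gripper": -0.15}, {"dp": [-0.5, -0.9, 0], "dr": [0, 0, 0], "gripper": -0.15}, {"dp": [-0.5, -0.9, 0], "dr": [0, 0, 0], "gripper": -0.15}, {"dp": [-0.5, -0.9, 0], "dr": [0, 0, 0], "gripper": -0.15}, {"dp": [-0.5, -0.9, 0], "dr": [0, 0, 0], "gripper": -0.15}, {"dp": [-0.5, -0.9, 0], "dr": [0, 0, 0], "gripper": -0.15}, {"dp": [-0.5, -0.9, 0], "dr": [0, 0, 0], "gripper": -0.15}, {"dp": [-0.5, -0.9, 0], "dr": [0, 0, 0], "gripper": -0.15}, {"dp": [0, 0, 0], "dr": [0, 0, 0], "gripper": -0.15}, {"dp": [0, 0, 0], "dr": [0, 0, 0], "gripper": -0.15}])

```text
time_s: 3.2
tool_pos: [604.9, 49.3, 183.8]
tool_rot: [-0.0, -0.102, 0.995, 0.0]
contact_force: [-0.2, 1.0, -0.3]
width: 39.8
grip_force: 0.0
```

```bash
python3 - <<'E'
from go import *
s,p,Rm=st();print(p,s["width"],s["time_s"],s["contact_force"])
plan(M([101,-58,80]),MX[2],"over ball")
plan(M([101,-58,17]),MX[2],"on ball")
E
```

```text
[604.9  49.3 183.8] 39.76983797419284 3.2 [-0.2  1.  -0.3]
over ball tgt [638.8   2.1 118. ] | first dr [ 0. -0.  0.] then dp [-0.6 -1.3  1.6]
on ball tgt [638.8   2.1  55. ] | first dr [ 0. -0.  0.] then dp [-0.6 -1.3  3.2]
```

Request:
jog_arm(commands=[{"dp": [-0.32, -0.65, 0], "dr": [0, 0, 0], "gripper": -0.15}, {"dp": [-0.3, -0.65, 0], "dr": [0, 0, 0], "gripper": -0.15}, {"dp": [0, 0, 0.8], "dr": [0, 0, 0], "gripper": -0.15}, {"dp": [0, 0, 0.8], "dr": [0, 0, 0], "gripper": -0.15}, {"dp": [0, 0, 0], "dr": [0, 0, 0], "gripper": -0.15}, {"dp": [0, 0, 0], "dr": [0, 0, 0], "gripper": -0.15}])

```text
time_s: 3.8
tool_pos: [638.7, 5.5, 120.1]
tool_rot: [-0.001, -0.104, 0.995, 0.0]
contact_force: [0.2, -0.5, 0.1]
width: 40.0
grip_force: 0.0
```

```bash
sed -i 's/np.round(d\([rp]\),[23])/(d\1*1000).round().astype(int).tolist()/g; s/then dp/then dp(milli)/' go.py; python3 - <<'E'
from go import *
plan(M([101,-58,17]),MX[2],"on ball")
t=env.read_camera("top");s=env.read_camera("scene")
a=cv2.resize(t["pixels"][160:260,275:345],None,fx=5,fy=5,interpolation=cv2.INTER_CUBIC)[:,:,::-1]
b=cv2.resize(s["pixels"][140:240,310:400],None,fx=5,fy=5,interpolation=cv2.INTER_CUBIC)[:,:,::-1]
cv2.imwrite("pics/c1.png",np.hstack([a,b]))
E
```

```text
on ball tgt [638.8   2.1  55. ] | first dr [8, -16, 52] then dp(milli) [16, -83, 1627]
```

View pics/c1.png

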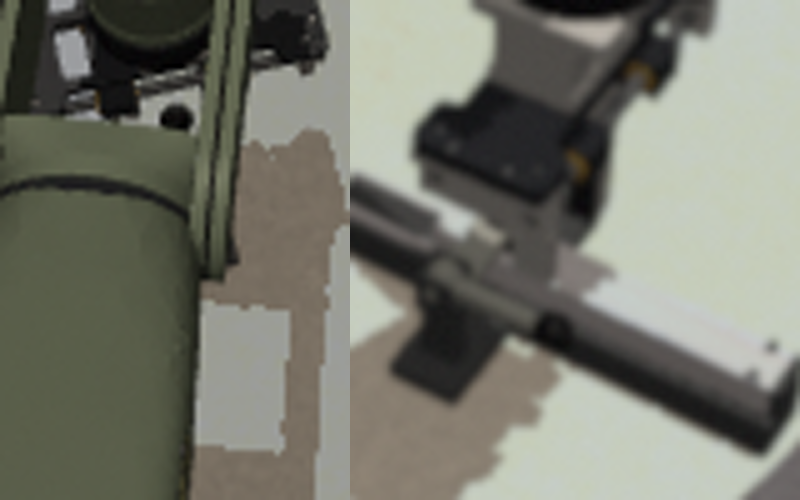

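```bash
python3 - <<'E'
from go import *
s=env.read_camera("scene");t=env.read_camera("top");_,p,Rm=st()
for q in ([0,0,0],[8,20,0],[-8,20,0],[8,-20,0],[-8,-20,0],[-8,-32,0],[8,-32,0]):
    print(q,(proj(s,p+Rm@q)-[310,140])*5)
print("ball",(proj(s,M([101,-58,36]))-[310,140])*5,(proj(t,M([101,-58,36]))-[275,160])*5)
E
```

```text
[0, 0, 0] [202.2 270.9]
[8, 20, 0] [207.9 239. ]
[-8, 20, 0] [235.4 251.5]
[8, -20, 0] [168.5 290.5]
[-8, -20, 0] [196.4 303.4]
[-8, -32, 0] [184.4 319.4]
[8, -32, 0] [156.4 306.3]
ball [191.  331.3] [175.7 122. ]
```

Request:
jog_arm(commands=[{"dp": [-0.06, -0.08, 0.4], "dr": [0, 0, 0], "gripper": -0.15}, {"dp": [0, 0, 0.4], "dr": [0, 0, 0], "gripper": -0.15}, {"dp": [0, 0, 0.4], "dr": [0, 0, 0], "gripper": -0.15}, {"dp": [0, 0, 0.4], "dr": [0, 0, 0], "gripper": -0.15}, {"dp": [0, 0, 0], "dr": [0, 0, 0], "gripper": -0.15}, {"dp": [0, 0, 0], "dr": [0, 0, 0], "gripper": -0.15}])

```text
time_s: 4.6
tool_pos: [642.0, 1.5, 54.9]
tool_rot: [-0.001, -0.103, 0.995, 0.0]
contact_force: [0.0, -0.6, -0.2]
width: 40.0
grip_force: 0.0
```

```bash
python3 - <<'E'
from go import *
plan(M([104,-58,17]),MX[2],"on ball")
s=env.read_camera("scene")
b=cv2.resize(s["pixels"][160:230,320:390],None,fx=7,fy=7,interpolation=cv2.INTER_CUBIC)[:,:,::-1]
cv2.imwrite("pics/c2.png",b)
E
```

```text
on ball tgt [641.7   2.7  55. ] | first dr [7, -20, 36] then dp(milli) [1, 30, -2]
```

View pics/c2.png

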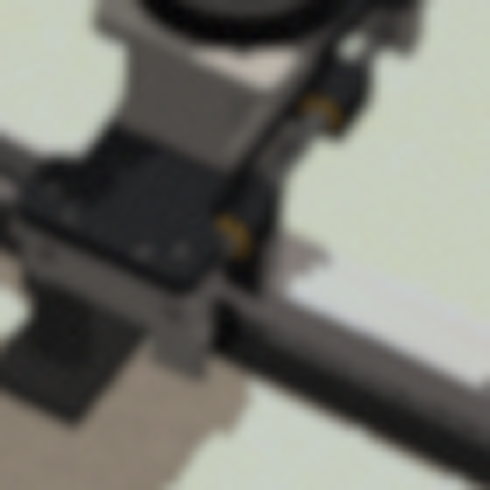

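The near finger at (185,355) covers the lever end and the ball shows behind it at (222,325). The ball is between the fingers, so I'll close on it.

Request:
jog_arm(commands=[{"dp": [0, 0, 0], "dr": [0, 0, 0], "gripper": -0.6}, {"dp": [0, 0, 0], "dr": [0, 0, 0], "gripper": -0.6}, {"dp": [0, 0, 0], "dr": [0, 0, 0], "gripper": -0.6}, {"dp": [0, 0, 0], "dr": [0, 0, 0], "gripper": -0.6}, {"dp": [0, 0, 0], "dr": [0, 0, 0], "gripper": -0.6}, {"dp": [0, 0, 0], "dr": [0, 0, 0], "gripper": -0.6}])

```text
time_s: 5.25
tool_pos: [643.2, 3.7, 57.0]
tool_rot: [0.001, -0.103, 0.995, 0.002]
contact_force: [0.6, 5.8, 0.5]
width: 19.1
grip_force: 13.0
```

Request:
jog_arm(commands=[{"dp": [0, 0.03, 0], "dr": [0, 0, 0], "gripper": -1}, {"dp": [0, 0, 0], "dr": [0, 0, 0], "gripper": -1}, {"dp": [0, 0, 0], "dr": [0, 0, 0], "gripper": -1}, {"dp": [0, 0, 0], "dr": [0, 0, 0], "gripper": -1}, {"dp": [0, 0, 0], "dr": [0, 0, 0], "gripper": -1}])

```text
time_s: 5.75
tool_pos: [643.2, 3.7, 56.7]
tool_rot: [0.001, -0.103, 0.995, 0.001]
contact_force: [0.9, 5.3, 2.0]
width: 18.0
grip_force: 29.1
```

Request:
jog_arm(commands=[{"dp": [0.02, 0, -0.25], "dr": [0, 0, 0], "gripper": -1}, {"dp": [0.056, 0, -0.245], "dr": [0, 0, 0], "gripper": -1}, {"dp": [0.0925, 0, -0.2325], "dr": [0, 0, 0], "gripper": -1}, {"dp": [0.125, 0, -0.2175], "dr": [0, 0, 0], "gripper": -1}, {"dp": [0, 0, 0], "dr": [0, 0, 0], "gripper": -1}])

```text
time_s: 6.25
tool_pos: [631.5, -0.8, 95.9]
tool_rot: [0.001, -0.103, 0.995, -0.001]
contact_force: [0.7, -0.7, 0.3]
width: 0.4
grip_force: 0.0
```

```bash
python3 - <<'E'
from go import *
s=env.read_camera("scene")
b=cv2.resize(s["pixels"][140:230,310:400],None,fx=6,fy=6,interpolation=cv2.INTER_CUBIC)[:,:,::-1]
cv2.imwrite("pics/c3.png",b)
_,p,Rm=st()
for q in ([0,0,0],[8,0,0],[-8,0,0],[-8,-11,0],[8,-11,0]): print(q,(proj(s,p+Rm@q)-[310,140])*6)
print("ball",(proj(s,M([101,-58,36]))-[310,140])*6)
E
```

```text
[0, 0, 0] [214.2 360.9]
[8, 0, 0] [198.  353.3]
[-8, 0, 0] [230.5 368.5]
[-8, -11, 0] [217.6 385.5]
[8, -11, 0] [185.1 370.1]
ball [229.2 397.6]
```

View pics/c3.png

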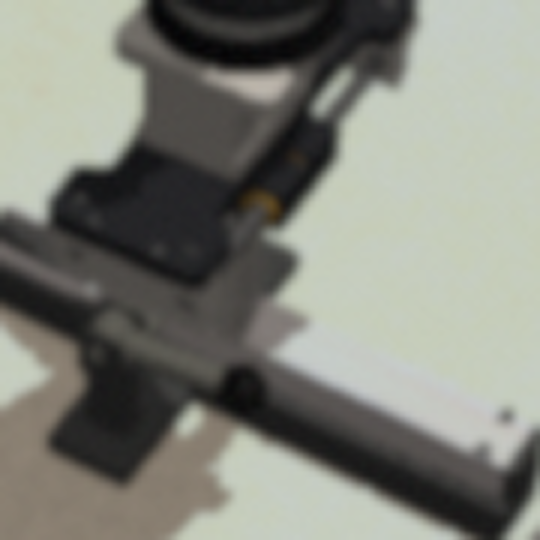

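```bash
python3 - <<'E'
from go import *
s=env.read_camera("scene");t=env.read_camera("top")
u=(310+244.5/6-.5,140+387.5/6-.5)
print("scene z74",at(s,u,74),"top z74",at(t,(310.0,183.3),74), "model",M([101,-58,36]))
g=s["pixels"].astype(int).sum(2)
y,x=np.mgrid[200:208,345:358]
print(g[198:212,342:360])
q=R.from_euler("z",-MX[2]).apply(at(s,u,74)-M([0,0,36]));print(q)
E
```

```text
scene z74 [637.8  11.2  74. ] top z74 [642.5   2.5  74. ] model [638.8   2.1  74. ]
[[245 245 251 255 258 258 255 256 263 278 293 325 377 439 506 563 589 597]
 [256 252 253 251 253 253 250 249 248 251 257 286 342 422 492 544 580 592]
 [269 268 266 256 251 230 210 196 197 200 220 248 280 327 384 452 511 554]
 [261 267 270 267 245 191 134 111 103 115 154 212 248 267 284 329 386 457]
 [223 242 257 257 222 142  70  44  58  65 100 160 222 253 260 269 289 328]
 [174 195 216 216 182  97  46  45  59  71  76 115 187 243 254 258 257 266]
 [133 145 165 162 126  59  46  50  67  77  65  88 153 212 239 250 254 256]
 [117 102 114 113  82  42  44  52  59  62  64  67 129 185 209 228 239 250]
 [193 156 111  90  63  49  34  38  53  47  49  66 122 166 184 198 210 227]
 [359 294 200 142  99  69  45  34  36  40  47  66  97 127 153 168 188 198]
 [490 428 320 244 192 142  91  60  55  49  68  71  77  93 110 129 155 173]
 [554 496 387 329 294 249 192 141 103  83  72  81  81  80  84  93 109 132]
 [558 502 406 367 356 333 298 266 224 157 111  86  80  81  84  79  78  93]
 [506 457 392 371 370 369 374 397 384 311 235 158 110  93  83  75  80  77]]
[101.9 -48.9  -0. ]
```

```bash
python3 - <<'E'
from go import *
plan([640,7,48],MX[2],"ball")
E
```

```text
ball tgt [640   7  48] | first dr [-2, -3, 33] then dp(milli) [-261, 127, 1148]
```

Request:
jog_arm(commands=[{"dp": [-0.26, 0.13, 0], "dr": [0, 0, 0], "gripper": -0.15}, {"dp": [0, 0, 0], "dr": [0, 0, 0], "gripper": -0.15}, {"dp": [0, 0, 0], "dr": [0, 0, 0], "gripper": -0.15}, {"dp": [0, 0, 0], "dr": [0, 0, 0], "gripper": -0.15}, {"dp": [0, 0, 0.4], "dr": [0, 0, 0], "gripper": -0.15}, {"dp": [0, 0, 0.4], "dr": [0, 0, 0], "gripper": -0.15}, {"dp": [0, 0, 0.35], "dr": [0, 0, 0], "gripper": -0.15}, {"dp": [0, 0, 0], "dr": [0, 0, 0], "gripper": -0.15}, {"dp": [0, 0, 0], "dr": [0, 0, 0], "gripper": -0.15}])

```text
time_s: 7.3
tool_pos: [639.3, 7.5, 46.7]
tool_rot: [-0.001, -0.103, 0.995, 0.0]
contact_force: [-0.1, 0.7, -1.0]
width: 40.1
grip_force: 0.0
```

Request:
jog_arm(commands=[{"dp": [0, 0, 0], "dr": [0, 0, 0], "gripper": -0.5}, {"dp": [0, 0, 0], "dr": [0, 0, 0], "gripper": -0.5}, {"dp": [0, 0, 0], "dr": [0, 0, 0], "gripper": -0.5}, {"dp": [0, 0, 0], "dr": [0, 0, 0], "gripper": -0.55}, {"dp": [0, 0, 0], "dr": [0, 0, 0], "gripper": -0.6}, {"dp": [0, 0, 0], "dr": [0, 0, 0], "gripper": -0.6}])

```text
time_s: 7.9
tool_pos: [641.8, 3.8, 49.0]
tool_rot: [0.001, -0.103, 0.995, -0.003]
contact_force: [2.0, -7.3, -1.9]
width: 19.9
grip_force: 30.0
```

Request:
jog_arm(commands=[{"dp": [0, -0.08, 0], "dr": [0, 0, 0], "gripper": -0.3}, {"dp": [0, 0, 0.1], "dr": [0, 0, 0], "gripper": -0.3}, {"dp": [0, 0, 0], "dr": [0, 0, 0], "gripper": -0.3}, {"dp": [0, 0, 0], "dr": [0, 0, 0], "gripper": -0.6}, {"dp": [0, 0, 0], "dr": [0, 0, 0], "gripper": -0.6}, {"dp": [0, 0, 0], "dr": [0, 0, 0], "gripper": -0.6}, {"dp": [0, 0, 0], "dr": [0, 0, 0], "gripper": -0.6}, {"dp": [0, 0, 0], "dr": [0, 0, 0], "gripper": -1}, {"dp": [0, 0, 0], "dr": [0, 0, 0], "gripper": -1}, {"dp": [0, 0, 0], "dr": [0, 0, 0], "gripper": -1}])

```text
time_s: 8.9
tool_pos: [640.9, 3.7, 44.0]
tool_rot: [-0.0, -0.103, 0.995, -0.0]
contact_force: [0.1, -5.3, -2.2]
width: 20.5
grip_force: 30.0
```

Request:
jog_arm(commands=[{"dp": [0, -0.04, -0.12], "dr": [0, 0, 0], "gripper": -1}, {"dp": [0.02, 0, -0.13], "dr": [0, 0, 0], "gripper": -1}, {"dp": [0.025, 0, -0.12], "dr": [0, 0, 0], "gripper": -1}, {"dp": [0.03, 0, -0.12], "dr": [0, 0, 0], "gripper": -1}, {"dp": [0, 0, 0], "dr": [0, 0, 0], "gripper": -1}])

```text
time_s: 9.4
tool_pos: [636.2, 2.6, 63.6]
tool_rot: [-0.002, -0.103, 0.995, 0.001]
contact_force: [-5.1, -1.8, -2.7]
width: 20.4
grip_force: 30.0
```

Request:
jog_arm(commands=[{"dp": [0.1, 0, -0.2325], "dr": [0, 0, 0], "gripper": -1}, {"dp": [0.13, 0, -0.2175], "dr": [0, 0, 0], "gripper": -1}, {"dp": [0.16, 0, -0.2], "dr": [0, 0, 0], "gripper": -1}, {"dp": [0.185, 0, -0.17], "dr": [0, 0, 0], "gripper": -1}, {"dp": [0, 0, 0], "dr": [0, 0, 0], "gripper": -1}])

```text
time_s: 9.9
tool_pos: [614.5, -1.9, 97.7]
tool_rot: [-0.0, -0.103, 0.995, 0.001]
contact_force: [-4.5, 3.1, -3.0]
width: 21.2
grip_force: 3.0
```

Request:
jog_arm(commands=[{"dp": [0, 0, 0], "dr": [0, 0, 0], "gripper": -1}, {"dp": [0, 0, 0], "dr": [0, 0, 0], "gripper": -1}, {"dp": [0, 0, 0], "dr": [0, 0, 0], "gripper": -1}, {"dp": [0, 0, 0], "dr": [0, 0, 0], "gripper": -1}, {"dp": [0, 0, 0], "dr": [0, 0, 0], "gripper": -1}])

```text
time_s: 10.4
tool_pos: [615.5, -1.6, 97.5]
tool_rot: [0.0, -0.103, 0.995, 0.001]
contact_force: [-4.8, 3.2, -2.0]
width: 20.5
grip_force: 30.0
```

Grip is back. I'll continue the arc from 0.9 to 1.35 and slightly past.

Request:
jog_arm(commands=[{"dp": [0.21, 0, -0.14], "dr": [0, 0, 0], "gripper": -1}, {"dp": [0.225, 0, -0.11], "dr": [0, 0, 0], "gripper": -1}, {"dp": [0.24, 0, -0.075], "dr": [0, 0, 0], "gripper": -1}, {"dp": [0.12, 0, -0.02], "dr": [0, 0, 0], "gripper": -1}, {"dp": [0, 0, 0], "dr": [0, 0, 0], "gripper": -1}, {"dp": [0, 0, 0], "dr": [0, 0, 0], "gripper": -1}])

```text
time_s: 11.0
tool_pos: [588.6, -6.9, 111.0]
tool_rot: [0.006, -0.103, 0.995, 0.001]
contact_force: [9.3, 8.0, -14.3]
width: 20.4
grip_force: 30.0
```

Request:
jog_arm(commands=[{"dp": [-0.06, -0.05, 0.02], "dr": [0, 0, 0], "gripper": -0.3}, {"dp": [0, 0, 0], "dr": [0, 0, 0], "gripper": -0.3}, {"dp": [0, 0, 0], "dr": [0, 0, 0], "gripper": -0.3}, {"dp": [0, 0, -0.5], "dr": [0, 0, 0], "gripper": -0.3}, {"dp": [0, 0, -0.8], "dr": [0, 0, 0], "gripper": -0.3}, {"dp": [0, 0, -0.8], "dr": [0, 0, 0], "gripper": -0.3}, {"dp": [0.6, -1, 0], "dr": [0, 0, 0], "gripper": -0.3}, {"dp": [0.6, -1, 0], "dr": [0, 0, 0], "gripper": -0.3}, {"dp": [0.6, -1, 0], "dr": [0, 0, 0], "gripper": -0.3}, {"dp": [0.6, -1, 0], "dr": [0, 0, 0], "gripper": -0.3}, {"dp": [0, 0, 0], "dr": [0, 0, 0], "gripper": -0.3}])

```text
time_s: 12.1
tool_pos: [525.2, -193.4, 195.5]
tool_rot: [0.001, -0.099, 0.995, -0.003]
contact_force: [0.2, 0.7, 0.2]
width: 32.5
grip_force: 0.0
```

```bash
python3 - <<'E'
from go import *
import pickle
t=env.read_camera("top");s=env.read_camera("scene");pickle.dump((t,s),open("p1.pkl","wb"))
a=cv2.resize(t["pixels"][160:250,270:330],None,fx=6,fy=6,interpolation=cv2.INTER_CUBIC)[:,:,::-1]
b=cv2.resize(s["pixels"][140:230,300:370],None,fx=6,fy=6,interpolation=cv2.INTER_CUBIC)[:,:,::-1]
cv2.imwrite("pics/d1.png",np.hstack([cv2.convertScaleAbs(a,alpha=1.4),b]))
for p,n in((t,"top"),(s,"scene")):
    for o in env.outline_of("stick1",p):
        m=o["pixels"]; c=p["pixels"][m].mean(0)
        if c.max()-c.min()>25: continue
        uv=np.argwhere(m)[:,::-1].mean(0)
        r=np.argwhere(m)[:,::-1]; P=np.array([at(p,q,10)[:2] for q in r]); w,v=np.linalg.eigh(np.cov(P.T))
        print(n,round(o["confidence"],2),c,uv,at(p,uv,10),"yaw",np.round(np.arctan2(v[1,1],v[0,1])%np.pi,3),np.sqrt(w*12))
E
```

```text
top 0.62 [103.7 103.2 100.5] [296.9 204.4] [586.7  49.9  10. ] yaw 0.18 [117.6 238.6]
top 0.47 [75.3 72.8 64.6] [419.3 229.6] [ 490.  -357.8   10. ] yaw 0.362 [20.1 47.5]
top 0.26 [55.4 54.  49.3] [313.3 197.9] [607.6  -6.   10. ] yaw 0.113 [19.  53.7]
scene 0.75 [79.7 80.  72.7] [208.5 272.3] [ 494.4 -356.4   10. ] yaw 0.295 [20.4 50.5]
scene 0.6 [126.9 126.1 116. ] [357.8 115.9] [377.4 349.1  10. ] yaw 2.886 [47.  95.5]
```

View pics/d1.png

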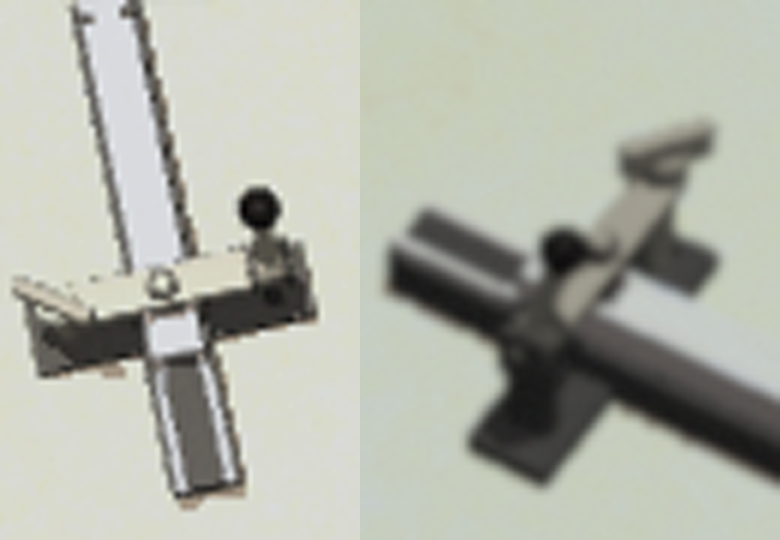

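Lever is open: in the scene part the ball stands upright at about (565,250). The wing nut is still slack and the trough is empty. Next is stick C at about (491,-357).

```bash
sed -i 's/^MX=.*/MX=[528.1,39.3,.2025]/' go.py; python3 - <<'E'
from go import *
plan([491,-357.5,120],.33,"C")
E
```

```text
C tgt [ 491.  -357.5  120. ] | first dr [-14, 15, -1179] then dp(milli) [2230, -3748, 1861]
```

Request:
jog_arm(commands=[{"dp": [0, 0, 0], "dr": [0, 0, -0.6], "gripper": 0.1}, {"dp": [0, 0, 0], "dr": [0, 0, -0.58], "gripper": 0.1}, {"dp": [0.56, -0.94, 0.2], "dr": [0, 0, 0], "gripper": 0.1}, {"dp": [0.56, -0.94, 0.2], "dr": [0, 0, 0], "gripper": 0.1}, {"dp": [0.56, -0.94, 0.2], "dr": [0, 0, 0], "gripper": 0.1}, {"dp": [0.56, -0.93, 0.2], "dr": [0, 0, 0], "gripper": 0.1}, {"dp": [0, 0, 0.8], "dr": [0, 0, 0], "gripper": 0.1}, {"dp": [0, 0, 0], "dr": [0, 0, 0], "gripper": 0.1}])

```text
time_s: 13.1
tool_pos: [487.9, -355.2, 125.0]
tool_rot: [-0.003, -0.164, 0.986, 0.004]
contact_force: [-0.0, 0.2, -0.0]
width: 51.6
grip_force: 0.0
```

```bash
cat > sticks.py <<'E'
from go import *
def sticks(p,n):
    for o in env.outline_of("stick1",p):
        m=o["pixels"]; c=p["pixels"][m].mean(0)
        if c.max()-c.min()>25 or not 40<m.sum()<220: continue
        r=np.argwhere(m)[:,::-1]; P=np.array([at(p,q,10)[:2] for q in r]); w,v=np.linalg.eigh(np.cov(P.T))
        print(n,round(o["confidence"],2),r.mean(0),P.mean(0),"yaw",np.round(np.arctan2(v[1,1],v[0,1])%np.pi,3),np.sqrt(w*12))
E
python3 - <<'E'
from sticks import *
t=env.read_camera("top");s=env.read_camera("scene")
sticks(t,"top");sticks(s,"scene")
plan([491,-357.5,7],.33,"C")
E
```

```text
scene 0.65 [207.7 272.1] [ 492.6 -357.6] yaw 0.325 [20.3 52.9]
scene 0.52 [267.7 226.5] [ 496.6 -159. ] yaw 1.757 [25.3 51.9]
scene 0.47 [262.6 281.4] [ 611.5 -279.8] yaw 0.427 [20.7 49.5]
C tgt [ 491.  -357.5    7. ] | first dr [-18, 10, 23] then dp(milli) [17, -9, 3101]
```

Request:
jog_arm(commands=[{"dp": [0, 0, 0.8], "dr": [0, 0, 0], "gripper": 0.1}, {"dp": [0, 0, 0.8], "dr": [0, 0, 0], "gripper": 0.1}, {"dp": [0, 0, 0.8], "dr": [0, 0, 0], "gripper": 0.1}, {"dp": [0, 0, 0.3], "dr": [0, 0, 0], "gripper": 0.1}, {"dp": [0, 0, 0.35], "dr": [0, 0, 0], "gripper": 0.1}, {"dp": [0, 0, 0], "dr": [0, 0, 0], "gripper": 0.1}, {"dp": [0, 0, 0], "dr": [0, 0, 0], "gripper": -0.5}, {"dp": [0, 0, 0], "dr": [0, 0, 0], "gripper": -0.8}, {"dp": [0, 0, 0], "dr": [0, 0, 0], "gripper": -1}, {"dp": [0, 0, 0], "dr": [0, 0, 0], "gripper": -1}, {"dp": [0, 0, 0], "dr": [0, 0, 0], "gripper": -1}, {"dp": [0, 0, 0], "dr": [0, 0, 0], "gripper": -1}])

```text
time_s: 14.5
tool_pos: [490.0, -357.9, 7.7]
tool_rot: [0.0, -0.164, 0.986, -0.0]
contact_force: [-0.7, 0.7, 0.6]
width: 7.4
grip_force: 0.0
```

```bash
python3 - <<'E'
from sticks import *
t=env.read_camera("top");s=env.read_camera("scene")
sticks(t,"top");sticks(s,"scene")
b=cv2.resize(s["pixels"][230:300,180:250],None,fx=7,fy=7,interpolation=cv2.INTER_CUBIC)[:,:,::-1]
a=cv2.resize(t["pixels"][200:270,390:460],None,fx=7,fy=7,interpolation=cv2.INTER_CUBIC)[:,:,::-1]
cv2.imwrite("pics/e1.png",cv2.resize(np.hstack([a,b]),(800,400)))
_,p,Rm=st();print(p,env.state()["width"])
print("tcp in scene crop",(proj(s,p)-[180,230])*40/7,"top",(proj(t,p)-[390,200])*40/7)
E
```

```text
top 0.44 [360.3 230. ] [ 493.8 -160.9] yaw 1.703 [18.1 51. ]
top 0.41 [394.5 195.8] [ 607.8 -282.1] yaw 0.491 [21.6 52.8]
scene 0.72 [263.6 281.8] [ 614.  -278.8] yaw 0.429 [20.4 48.9]
scene 0.53 [209.4 273.7] [ 499.3 -357.4] yaw 0.451 [19.5 47.1]
[ 489.9 -357.7    7.4] 0.4053300390922265
tcp in scene crop [155.1 240.3] top [166.3 169.9]
```

View pics/e1.png

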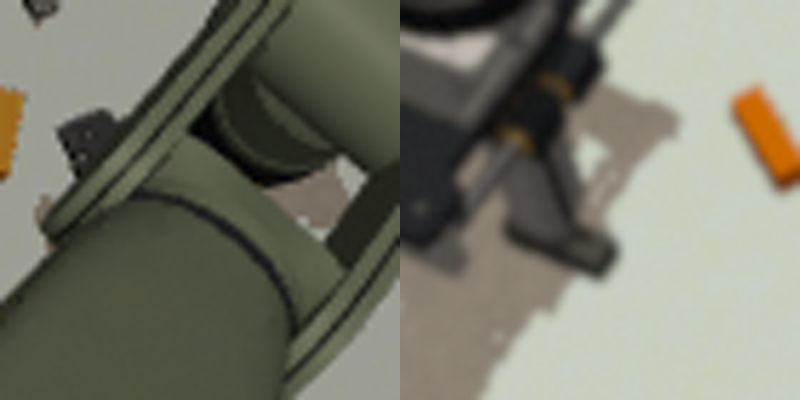

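Request:
jog_arm(commands=[{"dp": [0, 0, 0.05], "dr": [0, 0, 0], "gripper": -1}, {"dp": [0, 0, 0], "dr": [0, 0, 0], "gripper": -1}])

```text
time_s: 14.9
tool_pos: [489.7, -357.5, 5.1]
tool_rot: [-0.0, -0.164, 0.986, 0.0]
contact_force: [-0.3, -0.3, 0.2]
width: 0.3
grip_force: 0.0
```

Request:
jog_arm(commands=[{"dp": [0, 0, 0.05], "dr": [0, 0, 0], "gripper": -1}, {"dp": [0, 0, 0], "dr": [0, 0, 0], "gripper": -1}])

```text
time_s: 15.1
tool_pos: [489.8, -357.5, 3.1]
tool_rot: [-0.0, -0.164, 0.986, 0.0]
contact_force: [-0.1, 0.5, -0.3]
width: 0.3
grip_force: 0.0
```

Request:
jog_arm(commands=[{"dp": [0, 0, 0.04], "dr": [0, 0, 0], "gripper": -1}, {"dp": [0, 0, 0], "dr": [0, 0, 0], "gripper": -1}])

```text
time_s: 15.3
tool_pos: [489.9, -357.6, 1.6]
tool_rot: [-0.0, -0.164, 0.986, 0.0]
contact_force: [-0.2, -0.3, 1.0]
width: 0.9
grip_force: 0.0
```

Request:
jog_arm(commands=[{"dp": [0, 0, 0.04], "dr": [0, 0, 0], "gripper": -1}, {"dp": [0, 0, 0], "dr": [0, 0, 0], "gripper": -1}])

```text
time_s: 15.5
tool_pos: [489.9, -357.6, 0.0]
tool_rot: [-0.0, -0.164, 0.986, 0.0]
contact_force: [0.2, 0.3, -0.3]
width: 0.5
grip_force: 0.0
```

Request:
jog_arm(commands=[{"dp": [0, 0, 0.05], "dr": [0, 0, 0], "gripper": -1}, {"dp": [0, 0, 0], "dr": [0, 0, 0], "gripper": -1}])

```text
time_s: 15.7
tool_pos: [489.8, -357.6, -2.1]
tool_rot: [-0.0, -0.164, 0.986, 0.0]
contact_force: [-0.8, 0.3, -0.0]
width: 0.2
grip_force: 0.0
```

Request:
jog_arm(commands=[{"dp": [0, 0, 0.05], "dr": [0, 0, 0], "gripper": -1}, {"dp": [0, 0, 0], "dr": [0, 0, 0], "gripper": -1}])

```text
time_s: 15.9
tool_pos: [489.8, -357.6, -4.1]
tool_rot: [-0.0, -0.164, 0.986, 0.0]
contact_force: [-0.2, 0.2, -0.5]
width: 0.6
grip_force: 0.0
```

Request:
jog_arm(commands=[{"dp": [0, 0, 0.04], "dr": [0, 0, 0], "gripper": -1}, {"dp": [0, 0, 0], "dr": [0, 0, 0], "gripper": -1}])

```text
time_s: 16.1
tool_pos: [490.2, -358.0, -4.9]
tool_rot: [0.0, -0.164, 0.986, -0.0]
contact_force: [-0.4, -0.6, 1.8]
width: 0.7
grip_force: 1.4
```

Request:
jog_arm(commands=[{"dp": [0, 0, 0.04], "dr": [0, 0, 0], "gripper": -1}, {"dp": [0, 0, 0], "dr": [0, 0, 0], "gripper": -1}])

```text
time_s: 16.3
tool_pos: [490.3, -358.0, -4.9]
tool_rot: [0.0, -0.164, 0.986, -0.0]
contact_force: [-3.0, 3.0, 10.4]
width: 0.3
grip_force: 5.5
```

Request:
jog_arm(commands=[{"dp": [0, 0, -0.3], "dr": [0, 0, 0], "gripper": -1}, {"dp": [0, 0, -0.3], "dr": [0, 0, 0], "gripper": 0.1}, {"dp": [0, 0, 0], "dr": [0, 0, 0], "gripper": 0.1}, {"dp": [0, 0, 0], "dr": [0, 0, 0], "gripper": 0.1}, {"dp": [0, 0, 0], "dr": [0, 0, 0], "gripper": 0.1}, {"dp": [0, 0, 0], "dr": [0, 0, 0], "gripper": 0.1}, {"dp": [0, 0, 0.3], "dr": [0, 0, 0], "gripper": 0.1}, {"dp": [0, 0, 0.25], "dr": [0, 0, 0], "gripper": 0.1}, {"dp": [0, 0, 0.1], "dr": [0, 0, 0], "gripper": 0.1}, {"dp": [0, 0, 0], "dr": [0, 0, 0], "gripper": 0.1}])

```text
time_s: 17.3
tool_pos: [488.8, -356.7, -10.9]
tool_rot: [-0.001, -0.164, 0.986, 0.001]
contact_force: [0.5, 0.2, 0.2]
width: 51.9
grip_force: 0.0
```

Request:
jog_arm(commands=[{"dp": [0, 0, 0.06], "dr": [0, 0, 0], "gripper": 0.1}, {"dp": [0, 0, 0], "dr": [0, 0, 0], "gripper": -0.5}, {"dp": [0, 0, 0], "dr": [0, 0, 0], "gripper": -0.8}, {"dp": [0, 0, 0], "dr": [0, 0, 0], "gripper": -1}, {"dp": [0, 0, 0], "dr": [0, 0, 0], "gripper": -1}, {"dp": [0, 0, 0], "dr": [0, 0, 0], "gripper": -1}, {"dp": [0, 0, 0], "dr": [0, 0, 0], "gripper": -1}, {"dp": [0, 0, 0], "dr": [0, 0, 0], "gripper": -1}])

```text
time_s: 18.1
tool_pos: [490.1, -357.9, -11.1]
tool_rot: [0.0, -0.164, 0.986, -0.0]
contact_force: [-0.3, -0.8, 1.1]
width: 15.8
grip_force: 29.9
```

Gripped the stick at 15.8 mm. The contact at -4.9 showed that the reported TCP lies about 21 mm beyond the real tips. Lifting and carrying to the trough.

Request:
jog_arm(commands=[{"dp": [0, 0, -0.3], "dr": [0, 0, 0], "gripper": -1}, {"dp": [0, 0, -0.7], "dr": [0, 0, 0], "gripper": -1}, {"dp": [0, 0, -0.9], "dr": [0, 0, 0], "gripper": -1}, {"dp": [0, 0, -0.9], "dr": [0, 0, 0], "gripper": -1}, {"dp": [0, 0, 0], "dr": [0, 0, 0.6], "gripper": -1}, {"dp": [0, 0, 0], "dr": [0, 0, 0.6], "gripper": -1}, {"dp": [0, 0, 0], "dr": [0, 0, 0], "gripper": -1}])

```text
time_s: 18.8
tool_pos: [490.3, -358.0, 101.9]
tool_rot: [0.0, -0.102, 0.995, -0.001]
contact_force: [-1.3, 0.5, 0.2]
width: 15.6
grip_force: 29.9
```

```bash
python3 - <<'E'
from sticks import *
print(env.state()["width"])
plan(M([-38,0,22]),MX[2],"trough")
t=env.read_camera("top");sticks(t,"top")
E
```

```text
15.566729147899624
trough tgt [490.9  31.7  60. ] | first dr [-12, 8, 18] then dp(milli) [-1974, 9540, 1047]
top 0.73 [313.5 198. ] [607.5  -6.6] yaw 0.102 [17.8 54. ]
```

Request:
jog_arm(commands=[{"dp": [-0.2, 0.95, 0], "dr": [0, 0, 0], "gripper": -1}, {"dp": [-0.2, 0.95, 0], "dr": [0, 0, 0], "gripper": -1}, {"dp": [-0.2, 0.95, 0], "dr": [0, 0, 0], "gripper": -1}, {"dp": [-0.2, 0.95, 0], "dr": [0, 0, 0], "gripper": -1}, {"dp": [-0.2, 0.95, 0], "dr": [0, 0, 0], "gripper": -1}, {"dp": [-0.2, 0.95, 0], "dr": [0, 0, 0], "gripper": -1}, {"dp": [-0.2, 0.95, 0], "dr": [0, 0, 0], "gripper": -1}, {"dp": [-0.2, 0.95, 0], "dr": [0, 0, 0], "gripper": -1}, {"dp": [-0.2, 0.95, 0], "dr": [0, 0, 0], "gripper": -1}, {"dp": [-0.17, 0.99, 0], "dr": [0, 0, 0], "gripper": -1}, {"dp": [0, 0, 0], "dr": [0, 0, 0], "gripper": -1}, {"dp": [0, 0, 0], "dr": [0, 0, 0], "gripper": -1}])

```text
time_s: 20.1
tool_pos: [489.5, 32.5, 100.5]
tool_rot: [-0.0, -0.104, 0.995, -0.0]
contact_force: [0.7, -0.2, 0.3]
width: 15.2
grip_force: 29.9
```

```bash
python3 - <<'E'
from go import *
plan(M([-38,0,-17.6]),MX[2],"trough floor+1")
s=env.read_camera("scene")
b=cv2.resize(s["pixels"][140:220,280:360],None,fx=7,fy=7,interpolation=cv2.INTER_CUBIC)[:,:,::-1]
cv2.imwrite("pics/g1.png",b)
E
```

```text
trough floor+1 tgt [490.9  31.7  20.4] | first dr [-4, -5, 47] then dp(milli) [-30, -27, 2003]
```

View pics/g1.png

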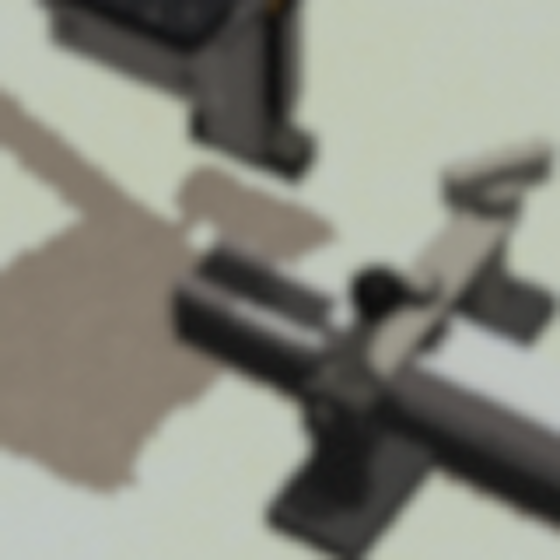

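The stick is held level above the trough at about (250,150). Lowering it.

Request:
jog_arm(commands=[{"dp": [-0.03, -0.03, 0.6], "dr": [0, 0, 0], "gripper": -1}, {"dp": [0, 0, 0.6], "dr": [0, 0, 0], "gripper": -1}, {"dp": [0, 0, 0.4], "dr": [0, 0, 0], "gripper": -1}, {"dp": [0, 0, 0.1], "dr": [0, 0, 0], "gripper": -1}, {"dp": [0, 0, 0.1], "dr": [0, 0, 0], "gripper": -1}, {"dp": [0, 0, 0.1], "dr": [0, 0, 0], "gripper": -1}, {"dp": [0, 0, 0], "dr": [0, 0, 0], "gripper": -1}])

```text
time_s: 20.85
tool_pos: [491.5, 30.6, 24.9]
tool_rot: [0.0, -0.102, 0.995, -0.0]
contact_force: [0.1, 0.1, -0.1]
width: 15.5
grip_force: 29.9
```

Request:
jog_arm(commands=[{"dp": [0, 0, 0.05], "dr": [0, 0, 0], "gripper": -1}, {"dp": [0, 0, 0], "dr": [0, 0, 0], "gripper": -1}])

```text
time_s: 21.05
tool_pos: [492.2, 30.8, 23.5]
tool_rot: [0.001, -0.102, 0.995, -0.0]
contact_force: [0.6, 0.4, 2.4]
width: 15.5
grip_force: 29.9
```

```bash
python3 - <<'E'
from go import *
s,p,Rm=st(); print(p,Rm.T@np.array(s["contact_force"]),Rm.T@np.array(s["torque"]))
q=R.from_euler("z",-MX[2]).apply(p-M([0,0,0]));print(q)
im=env.read_camera("scene")
b=cv2.resize(im["pixels"][150:210,295:355],None,fx=9,fy=9,interpolation=cv2.INTER_CUBIC)[:,:,::-1]
cv2.imwrite("pics/g2.png",b)
E
```

```text
[492.2  30.8  23.5] [-0.7  0.3 -2.4] [ 0. -0.  0.]
[-36.9  -1.1 -14.5]
```

View pics/g2.png

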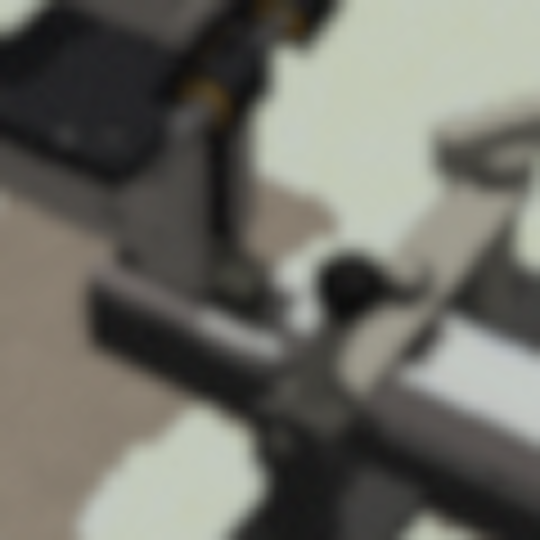

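Request:
jog_arm(commands=[{"dp": [0, 0, -0.08], "dr": [0, 0, 0], "gripper": -1}, {"dp": [0.22, 0.03, 0], "dr": [0, 0, 0], "gripper": -1}, {"dp": [0, 0, 0.08], "dr": [0, 0, 0], "gripper": -1}, {"dp": [0, 0, 0.05], "dr": [0, 0, 0], "gripper": -1}, {"dp": [0, 0, 0.03], "dr": [0, 0, 0], "gripper": -1}, {"dp": [0, 0, 0], "dr": [0, 0, 0], "gripper": -1}])

```text
time_s: 21.7
tool_pos: [482.1, 30.4, 19.1]
tool_rot: [-0.0, -0.102, 0.995, 0.0]
contact_force: [-0.1, 0.7, 0.1]
width: 15.7
grip_force: 29.9
```

Request:
jog_arm(commands=[{"dp": [0, 0, 0.02], "dr": [0, 0, 0], "gripper": -1}, {"dp": [-0.2, 0, 0], "dr": [0, 0, 0], "gripper": -1}, {"dp": [-0.15, 0, 0], "dr": [0, 0, 0], "gripper": -1}, {"dp": [0, 0, 0], "dr": [0, 0, 0], "gripper": -1}])

```text
time_s: 22.1
tool_pos: [497.3, 33.2, 18.9]
tool_rot: [0.001, -0.102, 0.995, -0.0]
contact_force: [-0.1, -0.3, 0.2]
width: 15.5
grip_force: 29.9
```

Request:
jog_arm(commands=[{"dp": [-0.15, 0, 0], "dr": [0, 0, 0], "gripper": -1}, {"dp": [-0.15, 0, 0], "dr": [0, 0, 0], "gripper": -1}, {"dp": [0, 0, 0], "dr": [0, 0, 0], "gripper": -1}])

```text
time_s: 22.4
tool_pos: [508.5, 35.6, 18.9]
tool_rot: [0.0, -0.102, 0.995, -0.0]
contact_force: [0.7, 0.1, 0.8]
width: 15.1
grip_force: 29.9
```

```bash
python3 - <<'E'
from go import *
s,p,Rm=st(); print(p,s["contact_force"],R.from_euler("z",-MX[2]).apply(p-M([0,0,0])))
E
```

```text
[508.5  35.6  18.9] [0.7 0.1 0.8] [-19.9   0.3 -19.1]
```

Request:
jog_arm(commands=[{"dp": [0, 0, 0], "dr": [0, 0, 0], "gripper": -0.3}, {"dp": [0, 0, 0], "dr": [0, 0, 0], "gripper": -0.3}, {"dp": [0, 0, -0.3], "dr": [0, 0, 0], "gripper": -0.3}, {"dp": [0, 0, -0.4], "dr": [0, 0, 0], "gripper": -0.3}, {"dp": [0.6, 0, 0], "dr": [0, 0, 0], "gripper": -1}, {"dp": [0.6, 0, 0], "dr": [0, -0.75, 0], "gripper": -1}, {"dp": [0, 0, 0], "dr": [0, -0.75, 0], "gripper": -1}, {"dp": [0, 0, 0], "dr": [0, 0, 0], "gripper": -1}, {"dp": [0, 0, 0.35], "dr": [0, 0, 0], "gripper": -1}, {"dp": [0, 0, 0.35], "dr": [0, 0, 0], "gripper": -1}, {"dp": [0, 0, 0], "dr": [0, 0, 0], "gripper": -1}])

```text
time_s: 23.5
tool_pos: [465.2, 26.9, 18.5]
tool_rot: [0.077, -0.102, 0.992, 0.008]
contact_force: [0.3, -0.2, -0.9]
width: 0.6
grip_force: 0.0
```

```bash
cat >> go.py <<'E'
def mf():
    s,p,Rm=st(); tip=p-21*Rm[:,2]; f=lambda q:R.from_euler("z",-MX[2]).apply(np.array(q)-M([0,0,0]))
    print("t",round(s["time_s"],1),"tcp",f(p),"tip",f(tip),"tipz",round(tip[2],1),"F",np.array(s["contact_force"]),"w",round(s["width"],1))
E
python3 - <<'E'
from go import *
mf()
E
```

```text
t 23.5 tcp [-64.1   0.5 -19.5] tip [-67.3   0.4   1.2] tipz 39.2 F [ 0.3 -0.2 -0.9] w 0.6
```

Request:
jog_arm(commands=[{"dp": [0, 0, 0.03], "dr": [0, 0, 0], "gripper": -1}, {"dp": [-0.2, 0, 0.031], "dr": [0, 0, 0], "gripper": -1}, {"dp": [-0.2, 0, 0.031], "dr": [0, 0, 0], "gripper": -1}, {"dp": [-0.2, 0, 0.031], "dr": [0, 0, 0], "gripper": -1}, {"dp": [-0.2, 0, 0.031], "dr": [0, 0, 0], "gripper": -1}, {"dp": [-0.2, 0, 0.031], "dr": [0, 0, 0], "gripper": -1}, {"dp": [-0.2, 0, 0.031], "dr": [0, 0, 0], "gripper": -1}, {"dp": [0, 0, 0], "dr": [0, 0, 0], "gripper": -1}])

```text
time_s: 24.3
tool_pos: [514.4, 36.7, 18.3]
tool_rot: [0.079, -0.102, 0.992, 0.008]
contact_force: [-0.0, -0.5, -0.4]
width: 0.4
grip_force: 0.0
```

```bash
python3 - <<'E'
from go import *
mf()
E
```

```text
t 24.3 tcp [-13.9   0.2 -19.7] tip [-17.3   0.2   1. ] tipz 39.0 F [-0.  -0.5 -0.4] w 0.4
```

Request:
jog_arm(commands=[{"dp": [-0.1, 0, 0.016], "dr": [0, 0, 0], "gripper": -1}, {"dp": [-0.08, 0, 0.013], "dr": [0, 0, 0], "gripper": -1}, {"dp": [0, 0, 0], "dr": [0, 0, 0], "gripper": -1}])

```text
time_s: 24.6
tool_pos: [520.3, 38.2, 18.0]
tool_rot: [0.078, -0.102, 0.992, 0.008]
contact_force: [-0.1, -0.1, 0.3]
width: 0.3
grip_force: 0.0
```

Request:
jog_arm(commands=[{"dp": [-0.08, 0, 0.013], "dr": [0, 0, 0], "gripper": -1}, {"dp": [0, 0, 0], "dr": [0, 0, 0], "gripper": -1}])

```text
time_s: 24.8
tool_pos: [523.5, 38.8, 18.1]
tool_rot: [0.078, -0.102, 0.992, 0.008]
contact_force: [-0.1, -0.5, 0.6]
width: 0.3
grip_force: 0.0
```

Request:
jog_arm(commands=[{"dp": [-0.08, 0, 0.013], "dr": [0, 0, 0], "gripper": -1}, {"dp": [0, 0, 0], "dr": [0, 0, 0], "gripper": -1}])

```text
time_s: 25.0
tool_pos: [525.6, 39.4, 17.6]
tool_rot: [0.077, -0.102, 0.992, 0.008]
contact_force: [-1.8, -0.3, 1.8]
width: 0.7
grip_force: 1.1
```

Request:
jog_arm(commands=[{"dp": [-0.05, 0, 0.008], "dr": [0, 0, 0], "gripper": -1}, {"dp": [0, 0, 0], "dr": [0, 0, 0], "gripper": -1}])

```text
time_s: 25.2
tool_pos: [525.7, 39.7, 17.1]
tool_rot: [0.075, -0.102, 0.992, 0.008]
contact_force: [-6.4, -1.8, 4.7]
width: 0.5
grip_force: 3.4
```

```bash
python3 - <<'E'
from go import *
mf()
E
```

```text
t 25.2 tcp [ -2.3   0.8 -20.9] tip [-5.4  0.8 -0.1] tipz 37.9 F [-6.4 -1.8  4.7] w 0.5
```

Request:
jog_arm(commands=[{"dp": [0.3, 0, 0], "dr": [0, 0, 0], "gripper": -1}, {"dp": [0.3, 0, -0.5], "dr": [0, 0.75, 0], "gripper": -0.3}, {"dp": [0.3, 0, -0.8], "dr": [0, 0.75, 0], "gripper": 0.1}, {"dp": [0, 0, -0.8], "dr": [0, 0, 0], "gripper": 0.1}, {"dp": [0, 0, 0], "dr": [0, 0, 0], "gripper": 0.1}])

```text
time_s: 25.7
tool_pos: [492.6, 31.1, 101.7]
tool_rot: [0.006, -0.102, 0.995, -0.001]
contact_force: [1.4, -0.7, 0.6]
width: 29.1
grip_force: 0.0
```

```bash
python3 - <<'E'
from sticks import *
plan([494.5,-160.3,-14],1.72,"B"); print(np.array(env.state()["qpos"]))
s=env.read_camera("scene");sticks(s,"scene")
E
```

```text
B tgt [ 494.5 -160.3  -14. ] | first dr [-105, 62, -14472] then dp(milli) [4740, 665, 2893]
[-0.1  0.1  1.8  0.   1.2 -1.9]
scene 0.58 [263.5 281.5] [ 613.2 -278.5] yaw 0.391 [19.9 47.9]
```

Request:
jog_arm(commands=[{"dp": [0, 0, 0], "dr": [0, 0, 1], "gripper": 0.1}, {"dp": [0, 0, 0], "dr": [0, 0, 1], "gripper": 0.1}, {"dp": [0, 0, 0], "dr": [0, 0, 1], "gripper": 0.1}, {"dp": [0, 0, 0], "dr": [0, 0, 1], "gripper": 0.1}, {"dp": [0, 0, 0], "dr": [0, 0, 1], "gripper": 0.1}, {"dp": [0, 0, 0], "dr": [0, 0, 1], "gripper": 0.1}, {"dp": [0, 0, 0], "dr": [0, 0, 1], "gripper": 0.1}, {"dp": [0, 0, 0], "dr": [0, 0, 1], "gripper": 0.1}, {"dp": [0, 0, 0], "dr": [0, 0, 1], "gripper": 0.1}, {"dp": [0, 0, 0], "dr": [0, 0, 1], "gripper": 0.1}, {"dp": [0, 0, 0], "dr": [0, 0, 1], "gripper": 0.1}, {"dp": [0, 0, 0], "dr": [0, 0, 1], "gripper": 0.1}])

```text
time_s: 27.0
tool_pos: [486.0, 31.7, 94.6]
tool_rot: [-0.002, 0.504, 0.864, -0.001]
contact_force: [0.2, 0.0, -0.4]
width: 51.5
grip_force: 0.0
```

Request:
jog_arm(commands=[{"dp": [0, 0, 0], "dr": [0, 0, 1], "gripper": 0.1}, {"dp": [0, 0, 0], "dr": [0, 0, 1], "gripper": 0.1}, {"dp": [0, 0, 0], "dr": [0, 0, 1], "gripper": 0.1}, {"dp": [0, 0, 0], "dr": [0, 0, 0.5], "gripper": 0.1}, {"dp": [-0.95, -0.13, 0], "dr": [0, 0, 0], "gripper": 0.1}, {"dp": [-0.95, -0.13, 0], "dr": [0, 0, 0], "gripper": 0.1}, {"dp": [-0.95, -0.13, 0], "dr": [0, 0, 0], "gripper": 0.1}, {"dp": [-0.95, -0.13, 0], "dr": [0, 0, 0], "gripper": 0.1}, {"dp": [-0.94, -0.13, 0], "dr": [0, 0, 0], "gripper": 0.1}, {"dp": [0, 0, 0], "dr": [0, 0, 0], "gripper": 0.1}, {"dp": [0, 0, 0], "dr": [0, 0, 0], "gripper": 0.1}])

```text
time_s: 28.1
tool_pos: [489.3, -159.7, 95.0]
tool_rot: [-0.002, 0.652, 0.758, -0.0]
contact_force: [-0.2, 0.6, 0.6]
width: 52.1
grip_force: 0.0
```

```bash
python3 - <<'E'
from sticks import *
plan([494.5,-160.3,-14],1.72,"B"); print(np.array(env.state()["qpos"]))
s=env.read_camera("scene");sticks(s,"scene");t=env.read_camera("top");sticks(t,"top")
E
```

```text
B tgt [ 494.5 -160.3  -14. ] | first dr [-23, -24, 4] then dp(milli) [-34, 127, 2726]
[-0.5  0.2  1.8  0.   1.2 -0.6]
scene 0.46 [262.8 281.8] [ 612.6 -280. ] yaw 0.417 [22.8 51.2]
```

Request:
jog_arm(commands=[{"dp": [-0.03, 0.13, 0.8], "dr": [0, 0, 0], "gripper": 0.1}, {"dp": [0, 0, 0.8], "dr": [0, 0, 0], "gripper": 0.1}, {"dp": [0, 0, 0.6], "dr": [0, 0, 0], "gripper": 0.1}, {"dp": [0, 0, 0.3], "dr": [0, 0, 0], "gripper": 0.1}, {"dp": [0, 0, 0.2], "dr": [0, 0, 0], "gripper": 0.1}, {"dp": [0, 0, 0.03], "dr": [0, 0, 0], "gripper": 0.1}, {"dp": [0, 0, 0], "dr": [0, 0, 0], "gripper": -0.5}, {"dp": [0, 0, 0], "dr": [0, 0, 0], "gripper": -0.8}, {"dp": [0, 0, 0], "dr": [0, 0, 0], "gripper": -1}, {"dp": [0, 0, 0], "dr": [0, 0, 0], "gripper": -1}, {"dp": [0, 0, 0], "dr": [0, 0, 0], "gripper": -1}, {"dp": [0, 0, 0], "dr": [0, 0, 0], "gripper": -1}])

```text
time_s: 29.5
tool_pos: [496.3, -160.5, -11.9]
tool_rot: [0.0, 0.651, 0.759, -0.0]
contact_force: [-0.8, 0.0, 2.2]
width: 15.2
grip_force: 30.0
```

Request:
jog_arm(commands=[{"dp": [0, 0, -0.3], "dr": [0, 0, 0], "gripper": -1}, {"dp": [0, 0, -0.8], "dr": [0, 0, 0], "gripper": -1}, {"dp": [0, 0, -0.9], "dr": [0, 0, 0], "gripper": -1}, {"dp": [0, 0, -0.8], "dr": [0, 0, 0], "gripper": -1}, {"dp": [0, 0, 0], "dr": [0, 0, -1], "gripper": -1}, {"dp": [0, 0, 0], "dr": [0, 0, -1], "gripper": -1}, {"dp": [0, 0, 0], "dr": [0, 0, -1], "gripper": -1}, {"dp": [0, 0, 0], "dr": [0, 0, -1], "gripper": -1}, {"dp": [0, 0, 0], "dr": [0, 0, -1], "gripper": -1}, {"dp": [0, 0, 0], "dr": [0, 0, -1], "gripper": -1}, {"dp": [0, 0, 0], "dr": [0, 0, -1], "gripper": -1}, {"dp": [0, 0, 0], "dr": [0, 0, -1], "gripper": -1}])

```text
time_s: 30.7
tool_pos: [496.2, -160.2, 100.3]
tool_rot: [0.0, 0.284, 0.959, 0.0]
contact_force: [0.5, 0.5, -0.2]
width: 15.6
grip_force: 30.0
```

Request:
jog_arm(commands=[{"dp": [0, 0, 0], "dr": [0, 0, -1], "gripper": -1}, {"dp": [0, 0, 0], "dr": [0, 0, -1], "gripper": -1}, {"dp": [0, 0, 0], "dr": [0, 0, -1], "gripper": -1}, {"dp": [0, 0, 0], "dr": [0, 0, -1], "gripper": -1}, {"dp": [0, 0, 0], "dr": [0, 0, -1], "gripper": -1}, {"dp": [0, 0, 0], "dr": [0, 0, -1], "gripper": -1}, {"dp": [0, 0, 0], "dr": [0, 0, -1], "gripper": -1}, {"dp": [0, 0, 0], "dr": [0, 0, -0.5], "gripper": -1}, {"dp": [0, 0, 0], "dr": [0, 0, 0], "gripper": -1}])

```text
time_s: 31.6
tool_pos: [496.3, -160.2, 100.3]
tool_rot: [0.0, -0.102, 0.995, -0.0]
contact_force: [-1.6, 0.9, -0.8]
width: 15.5
grip_force: 30.0
```

```bash
python3 - <<'E'
from sticks import *
plan(M([-46,0.3,-10]),MX[2],"trough"); mf()
E
```

```text
trough tgt [483.   30.3  28. ] | first dr [-3, 5, 15] then dp(milli) [-633, 4733, 1808]
t 31.6 tcp [ -71.3 -189.    62.3] tip [ -71.3 -189.    83.3] tipz 121.3 F [-1.6  0.9 -0.8] w 15.5
```

Request:
jog_arm(commands=[{"dp": [-0.127, 0.947, 0], "dr": [0, 0, 0], "gripper": -1}, {"dp": [-0.127, 0.947, 0], "dr": [0, 0, 0], "gripper": -1}, {"dp": [-0.127, 0.947, 0], "dr": [0, 0, 0], "gripper": -1}, {"dp": [-0.127, 0.947, 0], "dr": [0, 0, 0], "gripper": -1}, {"dp": [-0.127, 0.947, 0], "dr": [0, 0, 0], "gripper": -1}, {"dp": [0, 0, 0.6], "dr": [0, 0, 0], "gripper": -1}, {"dp": [0, 0, 0.6], "dr": [0, 0, 0], "gripper": -1}, {"dp": [0, 0, 0.4], "dr": [0, 0, 0], "gripper": -1}, {"dp": [0, 0, 0], "dr": [0, 0, 0], "gripper": -1}, {"dp": [0, 0, 0], "dr": [0, 0, 0], "gripper": -1}])

```text
time_s: 32.6
tool_pos: [482.7, 30.4, 36.1]
tool_rot: [-0.0, -0.102, 0.995, 0.0]
contact_force: [0.6, 0.9, 0.2]
width: 15.3
grip_force: 30.0
```

```bash
python3 - <<'E'
from sticks import *
plan(M([-47,0.4,-19.5]),MX[2],"trough"); mf()
E
```

```text
trough tgt [482.   30.2  18.5] | first dr [0, 0, 10] then dp(milli) [19, 1, 439]
t 32.6 tcp [-46.2   0.4  -1.9] tip [-46.2   0.4  19.1] tipz 57.1 F [0.6 0.9 0.2] w 15.3
```

Request:
jog_arm(commands=[{"dp": [0.02, 0, 0.25], "dr": [0, 0, 0], "gripper": -1}, {"dp": [0, 0, 0.1], "dr": [0, 0, 0], "gripper": -1}, {"dp": [0, 0, 0.08], "dr": [0, 0, 0], "gripper": -1}, {"dp": [0, 0, 0], "dr": [0, 0, 0], "gripper": -1}])

```text
time_s: 33.0
tool_pos: [481.9, 30.1, 18.4]
tool_rot: [-0.0, -0.102, 0.995, 0.0]
contact_force: [0.5, -0.9, 0.3]
width: 15.5
grip_force: 30.0
```

Request:
jog_arm(commands=[{"dp": [-0.2, 0, 0], "dr": [0, 0, 0], "gripper": -1}, {"dp": [-0.2, 0, 0], "dr": [0, 0, 0], "gripper": -1}, {"dp": [-0.15, 0, 0], "dr": [0, 0, 0], "gripper": -1}, {"dp": [-0.1, 0, 0], "dr": [0, 0, 0], "gripper": -1}, {"dp": [0, 0, 0], "dr": [0, 0, 0], "gripper": -1}])

```text
time_s: 33.5
tool_pos: [508.2, 35.6, 18.6]
tool_rot: [0.0, -0.102, 0.995, -0.0]
contact_force: [-1.0, 0.7, -0.8]
width: 15.7
grip_force: 30.0
```

Request:
jog_arm(commands=[{"dp": [0, 0, 0], "dr": [0, 0, 0], "gripper": -0.3}, {"dp": [0, 0, 0], "dr": [0, 0, 0], "gripper": -0.3}, {"dp": [0, 0, -0.3], "dr": [0, 0, 0], "gripper": -0.3}, {"dp": [0, 0, -0.4], "dr": [0, 0, 0], "gripper": -0.3}, {"dp": [0.6, 0, 0], "dr": [0, 0, 0], "gripper": -1}, {"dp": [0.6, 0, 0], "dr": [0, -0.75, 0], "gripper": -1}, {"dp": [0, 0, 0], "dr": [0, -0.75, 0], "gripper": -1}, {"dp": [0, 0, 0], "dr": [0, 0, 0], "gripper": -1}, {"dp": [0, 0, 0.35], "dr": [0, 0, 0], "gripper": -1}, {"dp": [0, 0, 0.36], "dr": [0, 0, 0], "gripper": -1}, {"dp": [0, 0, 0], "dr": [0, 0, 0], "gripper": -1}])

```text
time_s: 34.6
tool_pos: [464.8, 26.7, 18.0]
tool_rot: [0.077, -0.102, 0.992, 0.008]
contact_force: [-0.2, 0.8, 0.1]
width: 0.5
grip_force: 0.0
```

Request:
jog_arm(commands=[{"dp": [-0.2, 0, 0.031], "dr": [0, 0, 0], "gripper": -1}, {"dp": [-0.2, 0, 0.031], "dr": [0, 0, 0], "gripper": -1}, {"dp": [-0.2, 0, 0.031], "dr": [0, 0, 0], "gripper": -1}, {"dp": [-0.2, 0, 0.031], "dr": [0, 0, 0], "gripper": -1}, {"dp": [-0.2, 0, 0.031], "dr": [0, 0, 0], "gripper": -1}, {"dp": [-0.2, 0, 0.031], "dr": [0, 0, 0], "gripper": -1}, {"dp": [-0.1, 0, 0.016], "dr": [0, 0, 0], "gripper": -1}, {"dp": [-0.08, 0, 0.013], "dr": [0, 0, 0], "gripper": -1}, {"dp": [0, 0, 0], "dr": [0, 0, 0], "gripper": -1}])

```text
time_s: 35.5
tool_pos: [519.8, 38.0, 18.6]
tool_rot: [0.078, -0.102, 0.992, 0.008]
contact_force: [-0.4, 0.5, -0.0]
width: 0.5
grip_force: 0.0
```

Request:
jog_arm(commands=[{"dp": [-0.1, 0, 0.016], "dr": [0, 0, 0], "gripper": -1}, {"dp": [-0.05, 0, 0.018], "dr": [0, 0, 0], "gripper": -1}, {"dp": [-0.04, 0, 0.006], "dr": [0, 0, 0], "gripper": -1}, {"dp": [0, 0, 0], "dr": [0, 0, 0], "gripper": -1}])

```text
time_s: 35.9
tool_pos: [525.7, 39.4, 17.8]
tool_rot: [0.077, -0.102, 0.992, 0.008]
contact_force: [-4.3, -2.2, 2.9]
width: 0.2
grip_force: 2.3
```

Stick 2 is flush against the wall. Backing off, then the last stick (A).

Request:
jog_arm(commands=[{"dp": [0.3, 0, 0], "dr": [0, 0, 0], "gripper": -1}, {"dp": [0.3, 0, -0.5], "dr": [0, 0.75, 0], "gripper": -0.3}, {"dp": [0.3, 0, -0.8], "dr": [0, 0.75, 0], "gripper": 0.1}, {"dp": [0, 0, -0.8], "dr": [0, 0, 0], "gripper": 0.1}, {"dp": [0.3, -0.9, 0], "dr": [0, 0, 0], "gripper": 0.1}, {"dp": [0.3, -0.9, 0], "dr": [0, 0, 0], "gripper": 0.1}, {"dp": [0.3, -0.9, 0], "dr": [0, 0, 0], "gripper": 0.1}, {"dp": [0, 0, 0], "dr": [0, 0, 0], "gripper": 0.1}])

```text
time_s: 36.7
tool_pos: [473.3, -85.5, 97.5]
tool_rot: [0.001, -0.099, 0.995, -0.001]
contact_force: [0.3, 0.2, -0.5]
width: 50.8
grip_force: 0.0
```

```bash
python3 - <<'E'
from sticks import *
s=env.read_camera("scene");sticks(s,"scene");t=env.read_camera("top");sticks(t,"top")
plan([610,-281,-14],.45,"A")
E
```

```text
scene 0.68 [262.5 281.4] [ 611.3 -279.9] yaw 0.429 [22.3 51.1]
A tgt [ 610 -281  -14] | first dr [6, 5, -2343] then dp(milli) [-909, -5992, 2773]
```

Request:
jog_arm(commands=[{"dp": [0, 0, 0], "dr": [0, 0, -0.8], "gripper": 0.1}, {"dp": [0, 0, 0], "dr": [0, 0, -0.8], "gripper": 0.1}, {"dp": [0, 0, 0], "dr": [0, 0, -0.74], "gripper": 0.1}, {"dp": [-0.15, -0.98, 0], "dr": [0, 0, 0], "gripper": 0.1}, {"dp": [-0.15, -0.98, 0], "dr": [0, 0, 0], "gripper": 0.1}, {"dp": [-0.15, -0.98, 0], "dr": [0, 0, 0], "gripper": 0.1}, {"dp": [-0.15, -0.98, 0], "dr": [0, 0, 0], "gripper": 0.1}, {"dp": [-0.15, -0.98, 0], "dr": [0, 0, 0], "gripper": 0.1}, {"dp": [-0.15, -0.98, 0], "dr": [0, 0, 0], "gripper": 0.1}, {"dp": [0, -0.1, 0], "dr": [0, 0, 0], "gripper": 0.1}, {"dp": [0, 0, 0], "dr": [0, 0, 0], "gripper": 0.1}, {"dp": [0, 0, 0], "dr": [0, 0, 0], "gripper": 0.1}])

```text
time_s: 38.1
tool_pos: [609.0, -279.4, 96.5]
tool_rot: [-0.001, -0.224, 0.975, 0.001]
contact_force: [0.5, 0.8, 0.2]
width: 51.8
grip_force: 0.0
```

```bash
python3 - <<'E'
from sticks import *
plan([609.5,-281,-14],.45,"A")
E
```

```text
A tgt [ 609.5 -281.   -14. ] | first dr [19, -6, 11] then dp(milli) [5, -41, 2762]
```

Request:
jog_arm(commands=[{"dp": [0, -0.04, 0.8], "dr": [0, 0, 0], "gripper": 0.1}, {"dp": [0, 0, 0.8], "dr": [0, 0, 0], "gripper": 0.1}, {"dp": [0, 0, 0.6], "dr": [0, 0, 0], "gripper": 0.1}, {"dp": [0, 0, 0.3], "dr": [0, 0, 0], "gripper": 0.1}, {"dp": [0, 0, 0.2], "dr": [0, 0, 0], "gripper": 0.1}, {"dp": [0, 0, 0.06], "dr": [0, 0, 0], "gripper": 0.1}, {"dp": [0, 0, 0], "dr": [0, 0, 0], "gripper": -0.5}, {"dp": [0, 0, 0], "dr": [0, 0, 0], "gripper": -0.8}, {"dp": [0, 0, 0], "dr": [0, 0, 0], "gripper": -1}, {"dp": [0, 0, 0], "dr": [0, 0, 0], "gripper": -1}, {"dp": [0, 0, 0], "dr": [0, 0, 0], "gripper": -1}, {"dp": [0, 0, 0], "dr": [0, 0, 0], "gripper": -1}])

```text
time_s: 39.3
tool_pos: [610.4, -283.3, -12.7]
tool_rot: [0.0, -0.223, 0.975, -0.0]
contact_force: [-0.5, 0.5, 2.4]
width: 15.2
grip_force: 30.0
```

Request:
jog_arm(commands=[{"dp": [0, 0, -0.3], "dr": [0, 0, 0], "gripper": -1}, {"dp": [0, 0, -0.8], "dr": [0, 0, 0], "gripper": -1}, {"dp": [0, 0, -0.9], "dr": [0, 0, 0], "gripper": -1}, {"dp": [0, 0, -0.8], "dr": [0, 0, 0], "gripper": -1}, {"dp": [0, 0, 0], "dr": [0, 0, 0.8], "gripper": -1}, {"dp": [0, 0, 0], "dr": [0, 0, 0.8], "gripper": -1}, {"dp": [0, 0, 0], "dr": [0, 0, 0.77], "gripper": -1}, {"dp": [0, 0, 0], "dr": [0, 0, 0], "gripper": -1}])

```text
time_s: 40.1
tool_pos: [610.3, -283.3, 99.6]
tool_rot: [0.0, -0.1, 0.995, -0.0]
contact_force: [-0.0, 0.6, -1.6]
width: 15.7
grip_force: 30.0
```

```bash
python3 - <<'E'
from sticks import *
plan(M([-46,0.3,-10]),MX[2],"trough"); mf()
E
```

```text
trough tgt [483.   30.3  28. ] | first dr [-6, 5, -12] then dp(milli) [1540, 8321, 1789]
t 40.1 tcp [  15.6 -332.5   61.6] tip [  15.6 -332.5   82.6] tipz 120.6 F [-0.   0.6 -1.6] w 15.7
```

Request:
jog_arm(commands=[{"dp": [0.171, 0.925, 0], "dr": [0, 0, 0], "gripper": -1}, {"dp": [0.171, 0.925, 0], "dr": [0, 0, 0], "gripper": -1}, {"dp": [0.171, 0.925, 0], "dr": [0, 0, 0], "gripper": -1}, {"dp": [0.171, 0.925, 0], "dr": [0, 0, 0], "gripper": -1}, {"dp": [0.171, 0.925, 0], "dr": [0, 0, 0], "gripper": -1}, {"dp": [0.171, 0.925, 0], "dr": [0, 0, 0], "gripper": -1}, {"dp": [0.171, 0.925, 0], "dr": [0, 0, 0], "gripper": -1}, {"dp": [0.171, 0.925, 0], "dr": [0, 0, 0], "gripper": -1}, {"dp": [0.171, 0.925, 0], "dr": [0, 0, 0], "gripper": -1}, {"dp": [0, 0, 0.6], "dr": [0, 0, 0], "gripper": -1}, {"dp": [0, 0, 0.6], "dr": [0, 0, 0], "gripper": -1}, {"dp": [0, 0, 0.3], "dr": [0, 0, 0], "gripper": -1}])

```text
time_s: 41.3
tool_pos: [481.9, 31.4, 37.5]
tool_rot: [-0.001, -0.102, 0.995, 0.0]
contact_force: [0.3, 0.1, -0.0]
width: 15.6
grip_force: 30.0
```

Request:
jog_arm(commands=[{"dp": [0, 0, 0], "dr": [0, 0, 0], "gripper": -1}, {"dp": [0, 0, 0], "dr": [0, 0, 0], "gripper": -1}])

```text
time_s: 41.5
tool_pos: [483.9, 30.5, 39.2]
tool_rot: [0.0, -0.1, 0.995, -0.0]
contact_force: [-0.0, 0.4, -0.6]
width: 15.6
grip_force: 30.0
```

```bash
python3 - <<'E'
from sticks import *
plan(M([-48,0.4,-19.9]),MX[2],"trough"); mf()
E
```

```text
trough tgt [481.   30.   18.1] | first dr [-2, 5, -13] then dp(milli) [72, 2, 529]
t 41.5 tcp [-45.1   0.3   1.2] tip [-45.1   0.3  22.2] tipz 60.2 F [-0.   0.4 -0.6] w 15.6
```

Request:
jog_arm(commands=[{"dp": [0.07, 0, 0.3], "dr": [0, 0, 0], "gripper": -1}, {"dp": [0, 0, 0.12], "dr": [0, 0, 0], "gripper": -1}, {"dp": [0, 0, 0.09], "dr": [0, 0, 0], "gripper": -1}, {"dp": [0, 0, 0], "dr": [0, 0, 0], "gripper": -1}])

```text
time_s: 41.9
tool_pos: [480.0, 30.2, 17.8]
tool_rot: [-0.001, -0.1, 0.995, 0.0]
contact_force: [-0.7, 0.2, -0.1]
width: 15.8
grip_force: 30.0
```

Request:
jog_arm(commands=[{"dp": [-0.2, 0, 0], "dr": [0, 0, 0], "gripper": -1}, {"dp": [-0.2, 0, 0], "dr": [0, 0, 0], "gripper": -1}, {"dp": [-0.15, 0, 0], "dr": [0, 0, 0], "gripper": -1}, {"dp": [-0.13, 0, 0], "dr": [0, 0, 0], "gripper": -1}, {"dp": [0, 0, 0], "dr": [0, 0, 0], "gripper": -1}])

```text
time_s: 42.4
tool_pos: [508.4, 35.8, 18.6]
tool_rot: [0.0, -0.101, 0.995, -0.0]
contact_force: [-0.1, 0.3, -0.6]
width: 15.3
grip_force: 30.0
```

Request:
jog_arm(commands=[{"dp": [0, 0, 0], "dr": [0, 0, 0], "gripper": -0.3}, {"dp": [0, 0, 0], "dr": [0, 0, 0], "gripper": -0.3}, {"dp": [0, 0, -0.3], "dr": [0, 0, 0], "gripper": -0.3}, {"dp": [0, 0, -0.4], "dr": [0, 0, 0], "gripper": -0.3}, {"dp": [0.6, 0, 0], "dr": [0, 0, 0], "gripper": -1}, {"dp": [0.6, 0, 0], "dr": [0, -0.75, 0], "gripper": -1}, {"dp": [0, 0, 0], "dr": [0, -0.75, 0], "gripper": -1}, {"dp": [0, 0, 0], "dr": [0, 0, 0], "gripper": -1}, {"dp": [0, 0, 0.35], "dr": [0, 0, 0], "gripper": -1}, {"dp": [0, 0, 0.36], "dr": [0, 0, 0], "gripper": -1}, {"dp": [0, 0, 0], "dr": [0, 0, 0], "gripper": -1}])

```text
time_s: 43.5
tool_pos: [464.7, 27.0, 17.8]
tool_rot: [0.077, -0.1, 0.992, 0.008]
contact_force: [0.5, 0.9, -0.4]
width: 0.2
grip_force: 0.0
```

Request:
jog_arm(commands=[{"dp": [-0.2, 0, 0.031], "dr": [0, 0, 0], "gripper": -1}, {"dp": [-0.2, 0, 0.031], "dr": [0, 0, 0], "gripper": -1}, {"dp": [-0.2, 0, 0.031], "dr": [0, 0, 0], "gripper": -1}, {"dp": [-0.2, 0, 0.031], "dr": [0, 0, 0], "gripper": -1}, {"dp": [-0.2, 0, 0.031], "dr": [0, 0, 0], "gripper": -1}, {"dp": [-0.2, 0, 0.031], "dr": [0, 0, 0], "gripper": -1}, {"dp": [-0.1, 0, 0.016], "dr": [0, 0, 0], "gripper": -1}, {"dp": [-0.08, 0, 0.013], "dr": [0, 0, 0], "gripper": -1}, {"dp": [0, 0, 0], "dr": [0, 0, 0], "gripper": -1}])

```text
time_s: 44.4
tool_pos: [519.8, 38.2, 18.4]
tool_rot: [0.078, -0.1, 0.992, 0.008]
contact_force: [-0.5, 0.4, -0.4]
width: 0.2
grip_force: 0.0
```

Request:
jog_arm(commands=[{"dp": [-0.1, 0, 0.016], "dr": [0, 0, 0], "gripper": -1}, {"dp": [-0.05, 0, 0.018], "dr": [0, 0, 0], "gripper": -1}, {"dp": [-0.04, 0, 0.006], "dr": [0, 0, 0], "gripper": -1}, {"dp": [0, 0, 0], "dr": [0, 0, 0], "gripper": -1}])

```text
time_s: 44.8
tool_pos: [525.7, 39.6, 17.6]
tool_rot: [0.077, -0.1, 0.992, 0.008]
contact_force: [-4.4, -1.4, 2.6]
width: 0.5
grip_force: 2.2
```

Last stick is flush. Backing off and turning towards the nut.

Request:
jog_arm(commands=[{"dp": [0.3, 0, 0], "dr": [0, 0, 0], "gripper": -1}, {"dp": [0.3, 0, -0.5], "dr": [0, 0.75, 0], "gripper": -0.15}, {"dp": [0.3, 0, -0.8], "dr": [0, 0.75, 0], "gripper": -0.15}, {"dp": [0.8, 0, -0.8], "dr": [0, 0, 0], "gripper": -0.15}, {"dp": [0.5, 0, -0.8], "dr": [0, 0, 1], "gripper": -0.15}, {"dp": [0, 0, -0.5], "dr": [0, 0, 1], "gripper": -0.15}, {"dp": [0, 0, 0], "dr": [0, 0, 1], "gripper": -0.15}, {"dp": [0, 0, 0], "dr": [0, 0, 1], "gripper": -0.15}, {"dp": [0, 0, 0], "dr": [0, 0, 1], "gripper": -0.15}, {"dp": [0, 0, 0], "dr": [0, 0, 1], "gripper": -0.15}, {"dp": [0, 0, 0], "dr": [0, 0, 1], "gripper": -0.15}, {"dp": [0, 0, 0], "dr": [0, 0, 1], "gripper": -0.15}])

```text
time_s: 46.0
tool_pos: [435.5, 21.2, 148.8]
tool_rot: [0.001, 0.315, 0.949, 0.0]
contact_force: [0.0, 0.3, -0.1]
width: 39.9
grip_force: 0.0
```

Request:
jog_arm(commands=[{"dp": [0, 0, 0], "dr": [0, 0, 1], "gripper": -0.15}, {"dp": [0, 0, 0], "dr": [0, 0, 1], "gripper": -0.15}, {"dp": [0, 0, 0], "dr": [0, 0, 1], "gripper": -0.15}, {"dp": [0, 0, 0], "dr": [0, 0, 1], "gripper": -0.15}, {"dp": [0, 0, 0], "dr": [0, 0, 1], "gripper": -0.15}, {"dp": [0, 0, 0], "dr": [0, 0, 1], "gripper": -0.15}, {"dp": [0, 0, 0], "dr": [0, 0, 1], "gripper": -0.15}, {"dp": [0, 0, 0], "dr": [0, 0, 1], "gripper": -0.15}, {"dp": [0, 0, 0], "dr": [0, 0, 1], "gripper": -0.15}, {"dp": [0, 0, 0], "dr": [0, 0, 1], "gripper": -0.15}, {"dp": [0, 0, 0], "dr": [0, 0, 1], "gripper": -0.15}, {"dp": [0, 0, 0], "dr": [0, 0, 1], "gripper": -0.15}])

```text
time_s: 47.2
tool_pos: [435.5, 21.2, 148.8]
tool_rot: [0.0, 0.813, 0.583, 0.001]
contact_force: [-0.0, 0.5, 0.2]
width: 40.1
grip_force: 0.0
```

```bash
sed -i 's/^MX=.*/MX=[530.1,39.7,.2025]/' go.py; python3 - <<'E'
from sticks import *
import pickle
t,s=pickle.load(open("p1.pkl","rb"))
# wing in saved clear pictures: project model wing for angles, overlay
for nm,p,o,k in(("t",t,(270,160),6),("s",s,(300,140),6)):
    for th in (.3,.5,.7):
        n=[34,58,58]; d=np.array([np.sin(th),np.cos(th),0])*23
        pts=[((proj(p,M(n+sg*d))-o)*k) for sg in(1,-1)]
        print(nm,th,pts)
plan(M([34,58,80]),1.19,"nut"); mf()
t=env.read_camera("top");s=env.read_camera("scene")
b=cv2.resize(s["pixels"][140:220,290:370],None,fx=5,fy=5,interpolation=cv2.INTER_CUBIC)[:,:,::-1]
a=cv2.resize(t["pixels"][160:240,260:340],None,fx=5,fy=5,interpolation=cv2.INTER_CUBIC)[:,:,::-1]
cv2.imwrite("pics/k1.png",np.hstack([a,b]))
E
```

```text
t 0.3 [array([  7.4, 297.7]), array([ 94.3, 303.8])]
t 0.5 [array([  9.1, 289.3]), array([ 92.6, 312.3])]
t 0.7 [array([ 12.5, 281.4]), array([ 89.3, 320.3])]
s 0.3 [array([332.2, 115.9]), array([258.5, 163.5])]
s 0.5 [array([338.3, 121.7]), array([252.5, 157.5])]
s 0.7 [array([342.8, 128.3]), array([248.2, 150.8])]
nut tgt [551.7 103.4 118. ] | first dr [13, -9, 515] then dp(milli) [2988, 1935, 770]
t 47.2 tcp [-96.4   0.9 110.8] tip [-96.5   0.9 131.8] tipz 169.8 F [-0.   0.5  0.2] w 40.1
```

View pics/k1.png

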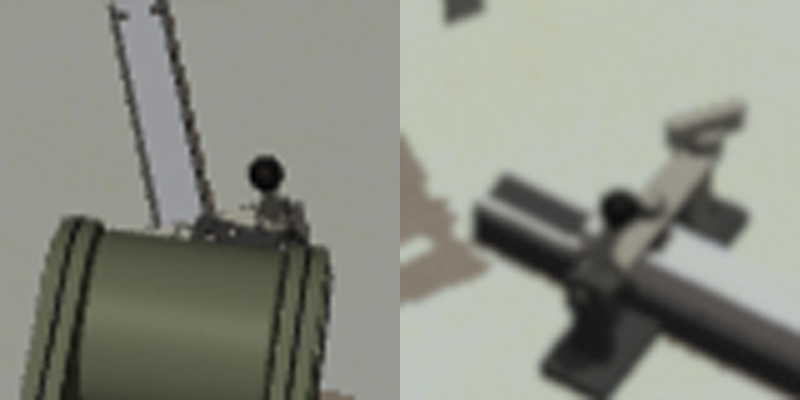

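Request:
jog_arm(commands=[{"dp": [0, 0, 0], "dr": [0, 0, 0.68], "gripper": -0.15}, {"dp": [0.75, 0.48, 0], "dr": [0, 0, 0], "gripper": -0.15}, {"dp": [0.75, 0.48, 0], "dr": [0, 0, 0], "gripper": -0.15}, {"dp": [0.75, 0.48, 0], "dr": [0, 0, 0], "gripper": -0.15}, {"dp": [0.75, 0.48, 0], "dr": [0, 0, 0], "gripper": -0.15}, {"dp": [0, 0, 0], "dr": [0, 0, 0], "gripper": -0.15}, {"dp": [0, 0, 0], "dr": [0, 0, 0], "gripper": -0.15}])

```text
time_s: 48.0
tool_pos: [552.1, 102.6, 148.3]
tool_rot: [-0.0, 0.831, 0.556, -0.0]
contact_force: [-0.4, -0.2, 0.9]
width: 40.0
grip_force: 0.0
```

```bash
python3 - <<'E'
from sticks import *
plan(M([34,58,27]),1.173,"nut grip"); mf()
E
```

```text
nut grip tgt [551.7 103.4  65. ] | first dr [-9, 5, 63] then dp(milli) [13, -15, 2084]
t 48.0 tcp [ 34.2  57.2 110.3] tip [ 34.2  57.2 131.3] tipz 169.3 F [-0.4 -0.2  0.9] w 40.0
```

Request:
jog_arm(commands=[{"dp": [0.01, -0.015, 0.7], "dr": [0, 0, 0], "gripper": -0.15}, {"dp": [0, 0, 0.7], "dr": [0, 0, 0], "gripper": -0.15}, {"dp": [0, 0, 0.4], "dr": [0, 0, 0], "gripper": -0.15}, {"dp": [0, 0, 0.25], "dr": [0, 0, 0], "gripper": -0.15}, {"dp": [0, 0, 0], "dr": [0, 0, 0], "gripper": -0.15}, {"dp": [0, 0, 0], "dr": [0, 0, 0], "gripper": -0.5}, {"dp": [0, 0, 0], "dr": [0, 0, 0], "gripper": -0.7}, {"dp": [0, 0, 0], "dr": [0, 0, 0], "gripper": -1}, {"dp": [0, 0, 0], "dr": [0, 0, 0], "gripper": -1}, {"dp": [0, 0, 0], "dr": [0, 0, 0], "gripper": -1}])

```text
time_s: 49.0
tool_pos: [552.1, 103.3, 67.8]
tool_rot: [-0.0, 0.832, 0.555, 0.0]
contact_force: [-0.9, 0.4, 3.8]
width: 8.7
grip_force: 29.9
```

```bash
python3 - <<'E'
from sticks import *
mf(); print(env.state()["torque"],env.state()["grip_force"])
plan(M([34,58,27]),.2025,"turn")
E
```

```text
t 49.0 tcp [34.3 57.9 29.8] tip [34.3 57.9 50.8] tipz 88.8 F [-0.9  0.4  3.8] w 8.7
[ 0.   0.5 -0. ] 29.871822595596313
turn tgt [551.7 103.4  65. ] | first dr [-2, -4, 9307] then dp(milli) [-9, -3, 70]
```

Request:
jog_arm(commands=[{"dp": [0, 0, 0], "dr": [0, 0, 0.8], "gripper": -1}, {"dp": [0, 0, 0], "dr": [0, 0, 0.8], "gripper": -1}, {"dp": [0, 0, 0], "dr": [0, 0, 0.8], "gripper": -1}, {"dp": [0, 0, 0], "dr": [0, 0, 0.8], "gripper": -1}, {"dp": [0, 0, 0], "dr": [0, 0, 0.8], "gripper": -1}, {"dp": [0, 0, 0], "dr": [0, 0, 0.8], "gripper": -1}, {"dp": [0, 0, 0], "dr": [0, 0, 0.8], "gripper": -1}, {"dp": [0, 0, 0], "dr": [0, 0, 0.8], "gripper": -1}, {"dp": [0, 0, 0], "dr": [0, 0, 0.8], "gripper": -1}, {"dp": [0, 0, 0], "dr": [0, 0, 0.8], "gripper": -1}, {"dp": [0, 0, 0], "dr": [0, 0, 0.8], "gripper": -1}, {"dp": [0, 0, 0], "dr": [0, 0, 0.5], "gripper": -1}])

```text
time_s: 50.2
tool_pos: [551.4, 104.2, 67.8]
tool_rot: [-0.001, 0.995, 0.1, -0.001]
contact_force: [-3.8, 2.8, 4.8]
width: 8.7
grip_force: 30.0
```

Request:
jog_arm(commands=[{"dp": [0, 0, 0], "dr": [0, 0, 0], "gripper": -1}, {"dp": [0, 0, 0], "dr": [0, 0, 0], "gripper": -1}])

```text
time_s: 50.4
tool_pos: [551.4, 104.2, 67.8]
tool_rot: [-0.001, 0.995, 0.101, -0.001]
contact_force: [-3.2, 2.8, 5.6]
width: 8.7
grip_force: 29.9
```

```bash
python3 - <<'E'
from sticks import *
mf(); print(np.round(env.state()["torque"],2),env.state()["grip_force"])
plan(M([34,58,27]),.2025,"turn")
E
```

```text
t 50.4 tcp [33.8 58.9 29.8] tip [33.8 58.9 50.8] tipz 88.8 F [-3.2  2.8  5.6] w 8.7
[ 0.5  0.8 -0. ] 29.88575577735901
turn tgt [551.7 103.4  65. ] | first dr [-19, 9, 8] then dp(milli) [5, 22, 69]
```

Request:
jog_arm(commands=[{"dp": [0, 0, 0], "dr": [0, 0, 0], "gripper": -0.3}, {"dp": [0, 0, 0], "dr": [0, 0, 0], "gripper": -0.15}, {"dp": [0, 0, 0], "dr": [0, 0, 0], "gripper": -0.15}, {"dp": [0, 0, -0.6], "dr": [0, 0, 0], "gripper": -0.15}, {"dp": [0, 0, -0.9], "dr": [0, 0, 0], "gripper": -0.15}, {"dp": [0, 0, -0.9], "dr": [0, 0, 0], "gripper": -0.15}, {"dp": [0, 0, -0.9], "dr": [0, 0, 0], "gripper": -0.15}, {"dp": [0, 0.9, 0], "dr": [0, 0, 0], "gripper": -0.15}, {"dp": [0, 0.9, 0], "dr": [0, 0, 0], "gripper": -0.15}, {"dp": [0.3, 0.9, 0], "dr": [0, 0, 0], "gripper": -0.15}, {"dp": [0, 0, 0], "dr": [0, 0, 0], "gripper": -0.15}, {"dp": [0, 0, 0], "dr": [0, 0, 0], "gripper": -0.15}])

```text
time_s: 51.6
tool_pos: [585.5, -1.0, 198.5]
tool_rot: [-0.0, 0.995, 0.1, -0.0]
contact_force: [-0.6, -0.2, 0.2]
width: 39.9
grip_force: 0.0
```

```bash
python3 - <<'E'
from sticks import *
mf(); plan([589,-7,110],.2025,"ball open")
s=env.read_camera("scene")
cv2.imwrite("pics/m1.png",cv2.resize(s["pixels"][140:220,300:380],None,fx=7,fy=7,interpolation=cv2.INTER_CUBIC)[:,:,::-1])
for th in (1.37,1.57,1.77):
    d=np.array([np.sin(th),np.cos(th),0])*23
    print(th,[(proj(s,M([34,58,63]+sg*d))-[300,140])*7 for sg in(1,-1)])
E
```

```text
t 51.6 tcp [ 46.1 -51.1 160.5] tip [ 46.1 -51.1 181.5] tipz 219.5 F [-0.6 -0.2  0.2] w 39.9
ball open tgt [589  -7 110] | first dr [-6, 7, -12] then dp(milli) [56, 163, 2213]
1.37 [array([401.7, 168.7]), array([289.8, 139.1])]
1.57 [array([397. , 176.4]), array([294.7, 131.6])]
1.77 [array([390.2, 183.2]), array([301.5, 125. ])]
```

View pics/m1.png

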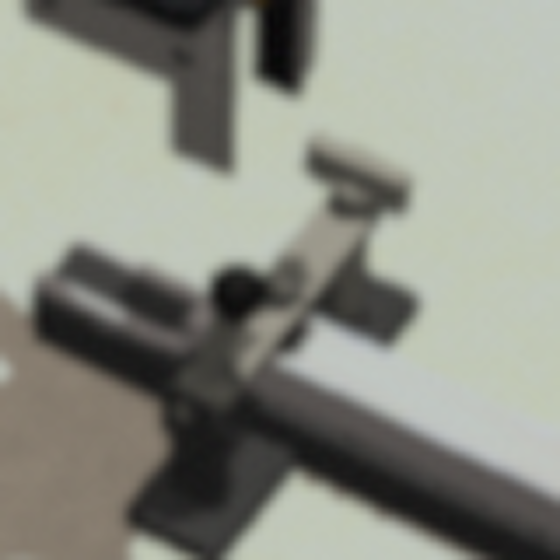

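The wing is in line with the tube, from (315,138) to (410,180). A dark block at (160,290) in the trough right before the mouth looks like a stick that has come back out, possibly knocked. I'll push it in again.

```bash
python3 - <<'E'
from sticks import *
plan([455,24.5,40],.2025,"behind")
import pickle
t=env.read_camera("top");s=env.read_camera("scene")
t1,s1=pickle.load(open("p1.pkl","rb"))
for x in range(-64,4,6):
    f=lambda p,z:p["pixels"][tuple(np.round(proj(p,M([x,0,z])))[::-1].astype(int))].sum()
    print(x,"top now/empty",f(t,-4),f(t1,-4),"scene",f(s,2),f(s1,2))
E
```

```text
behind tgt [455.   24.5  40. ] | first dr [-8, 9, 1] then dp(milli) [-3064, -1259, 3963]
-64 top now/empty 232 204 scene 499 511
-58 top now/empty 233 205 scene 211 221
-52 top now/empty 234 205 scene 191 199
-46 top now/empty 236 210 scene 192 201
-40 top now/empty 245 209 scene 194 197
-34 top now/empty 244 204 scene 175 202
-28 top now/empty 242 204 scene 117 200
-22 top now/empty 235 203 scene 115 202
-16 top now/empty 89 203 scene 118 200
-10 top now/empty 96 208 scene 116 200
-4 top now/empty 260 195 scene 197 298
2 top now/empty 264 153 scene 292 426
```

Request:
jog_arm(commands=[{"dp": [-0.77, -0.32, 0], "dr": [0, 0, 0], "gripper": -1}, {"dp": [-0.77, -0.32, 0], "dr": [0, 0, 0], "gripper": -1}, {"dp": [-0.77, -0.31, 0], "dr": [0, 0, 0], "gripper": -1}, {"dp": [-0.76, -0.31, 0], "dr": [0, 0, 0], "gripper": -1}, {"dp": [0, 0, 0.9], "dr": [0, 0, 0], "gripper": -1}, {"dp": [0, 0, 0.9], "dr": [0, 0, 0], "gripper": -1}, {"dp": [0, 0, 0.9], "dr": [0, 0.75, 0], "gripper": -1}, {"dp": [0, 0, 0.9], "dr": [0, 0.75, 0], "gripper": -1}, {"dp": [0, 0, 0], "dr": [0, 0, 0], "gripper": -1}, {"dp": [0, 0, 0], "dr": [0, 0, 0], "gripper": -1}])

```text
time_s: 52.75
tool_pos: [457.4, 25.4, 55.5]
tool_rot: [-0.008, 0.992, 0.101, 0.077]
contact_force: [1.3, -0.5, 1.5]
width: 0.5
grip_force: 0.0
```

```bash
python3 - <<'E'
from sticks import *
mf(); s,p,Rm=st(); print((Rm.T@(np.array([465,27,18])-p)/40*1000).astype(int))
E
```

```text
t 52.8 tcp [-74.1   0.7  17.5] tip [-77.3   0.6  38.2] tipz 76.2 F [ 1.3 -0.5  1.5] w 0.5
[ 45   0 955]
```

Request:
jog_arm(commands=[{"dp": [0.02, 0, 0.5], "dr": [0, 0, 0], "gripper": -1}, {"dp": [0.02, 0, 0.45], "dr": [0, 0, 0], "gripper": -1}, {"dp": [0.2, 0, 0.031], "dr": [0, 0, 0], "gripper": -1}, {"dp": [0.2, 0, 0.031], "dr": [0, 0, 0], "gripper": -1}, {"dp": [0.2, 0, 0.031], "dr": [0, 0, 0], "gripper": -1}, {"dp": [0.2, 0, 0.031], "dr": [0, 0, 0], "gripper": -1}, {"dp": [0.2, 0, 0.031], "dr": [0, 0, 0], "gripper": -1}, {"dp": [0.2, 0, 0.031], "dr": [0, 0, 0], "gripper": -1}, {"dp": [0.1, 0, 0.016], "dr": [0, 0, 0], "gripper": -1}, {"dp": [0.08, 0, 0.013], "dr": [0, 0, 0], "gripper": -1}, {"dp": [0, 0, 0], "dr": [0, 0, 0], "gripper": -1}])

```text
time_s: 53.85
tool_pos: [520.2, 37.6, 17.9]
tool_rot: [-0.008, 0.992, 0.101, 0.078]
contact_force: [0.2, -0.3, 0.0]
width: 0.2
grip_force: 0.0
```

Request:
jog_arm(commands=[{"dp": [0.1, 0, 0.016], "dr": [0, 0, 0], "gripper": -1}, {"dp": [0.05, 0, 0.018], "dr": [0, 0, 0], "gripper": -1}, {"dp": [0.04, 0, 0.006], "dr": [0, 0, 0], "gripper": -1}, {"dp": [0, 0, 0], "dr": [0, 0, 0], "gripper": -1}])

```text
time_s: 54.25
tool_pos: [525.8, 39.0, 17.0]
tool_rot: [-0.008, 0.992, 0.101, 0.076]
contact_force: [-4.5, -1.3, 4.2]
width: 0.9
grip_force: 2.3
```

Request:
jog_arm(commands=[{"dp": [-0.3, 0, -0.03], "dr": [0, 0, 0], "gripper": -1}, {"dp": [-0.3, 0, -0.5], "dr": [0, -0.75, 0], "gripper": -0.3}, {"dp": [0, 0, -0.9], "dr": [0, -0.75, 0], "gripper": -0.15}, {"dp": [0, 0, -0.9], "dr": [0, 0, 0], "gripper": -0.15}, {"dp": [0, 0, -0.9], "dr": [0, 0, 0], "gripper": -0.15}, {"dp": [0, 0, -0.9], "dr": [0, 0, 0], "gripper": -0.15}, {"dp": [0, 0, -0.5], "dr": [0, 0, 0], "gripper": -0.15}, {"dp": [0.7, 0.45, 0], "dr": [0, 0, 0], "gripper": -0.15}, {"dp": [0.7, 0.45, 0], "dr": [0, 0, 0], "gripper": -0.15}, {"dp": [0.4, 0.5, 0], "dr": [0, 0, 0], "gripper": -0.15}, {"dp": [0, 0, 0], "dr": [0, 0, 0], "gripper": -0.15}, {"dp": [0, 0, 0], "dr": [0, 0, 0], "gripper": -0.15}])

```text
time_s: 55.45
tool_pos: [579.4, -7.1, 198.0]
tool_rot: [-0.0, 0.995, 0.101, -0.001]
contact_force: [0.3, 0.8, -0.6]
width: 39.7
grip_force: 0.0
```

```bash
cat > chk.py <<'E'
from sticks import *
import pickle
t=env.read_camera("top");s=env.read_camera("scene");t1,s1=pickle.load(open("p1.pkl","rb"))
for x in range(-46,1,6):
    f=lambda p,z:p["pixels"][tuple(np.round(proj(p,M([x,0,z])))[::-1].astype(int))].sum()
    print(x,"top",f(t,-4),f(t1,-4),"scene",f(s,2),f(s1,2))
mf()
E
python3 - <<'E'
import chk
from go import *
plan([589,-7,110],.2025,"ball open")
E
```

```text
-46 top 246 210 scene 187 201
-40 top 246 209 scene 151 197
-34 top 247 204 scene 125 202
-28 top 127 204 scene 117 200
-22 top 88 203 scene 117 202
-16 top 237 203 scene 117 200
-10 top 274 208 scene 110 200
-4 top 276 195 scene 194 298
t 55.5 tcp [ 38.6 -55.1 160.3] tip [ 38.6 -55.2 181.3] tipz 219.3 F [ 0.3  0.2 -0.2] w 40.0
ball open tgt [589  -7 110] | first dr [-7, 8, 10] then dp(milli) [242, 61, 2208]
```

Request:
jog_arm(commands=[{"dp": [-0.45, 0.86, 0], "dr": [0, 0, 0], "gripper": -0.3}, {"dp": [-0.45, 0.86, 0], "dr": [0, 0, 0], "gripper": -0.3}, {"dp": [-0.45, 0.86, 0], "dr": [0, 0, 0], "gripper": -0.3}, {"dp": [-0.45, 0.86, 0], "dr": [0, 0, 0], "gripper": -0.3}, {"dp": [-0.45, 0.86, 0], "dr": [0, 0, 0], "gripper": -0.3}, {"dp": [0, 0, 0], "dr": [0, 0, 0], "gripper": -0.3}, {"dp": [0, 0, 0], "dr": [0, 0, 0], "gripper": -0.3}])

```text
time_s: 56.25
tool_pos: [526.0, -193.5, 198.8]
tool_rot: [-0.0, 0.995, 0.101, 0.0]
contact_force: [0.9, -0.1, 0.8]
width: 33.0
grip_force: 0.0
```

```bash
python3 - <<'E'
import chk
from chk import *
def c(p,r,q): return cv2.resize(p["pixels"][r:r+40,q:q+40],None,fx=9,fy=9,interpolation=cv2.INTER_CUBIC)[:,:,::-1]
cv2.imwrite("pics/n1.png",cv2.resize(np.vstack([np.hstack([c(t,210,285),c(s,160,300)]),np.hstack([c(t1,210,285),c(s1,160,300)])]),(600,600)))
E
```

```text
-46 top 205 210 scene 199 201
-40 top 205 209 scene 197 197
-34 top 206 204 scene 199 202
-28 top 203 204 scene 198 200
-22 top 202 203 scene 200 202
-16 top 202 203 scene 200 200
-10 top 203 208 scene 200 200
-4 top 195 195 scene 298 298
t 56.4 tcp [ -50.1 -226.6  160.7] tip [ -50.1 -226.6  181.7] tipz 219.7 F [ 0.  -0.1 -0.1] w 32.7
```

View pics/n1.png

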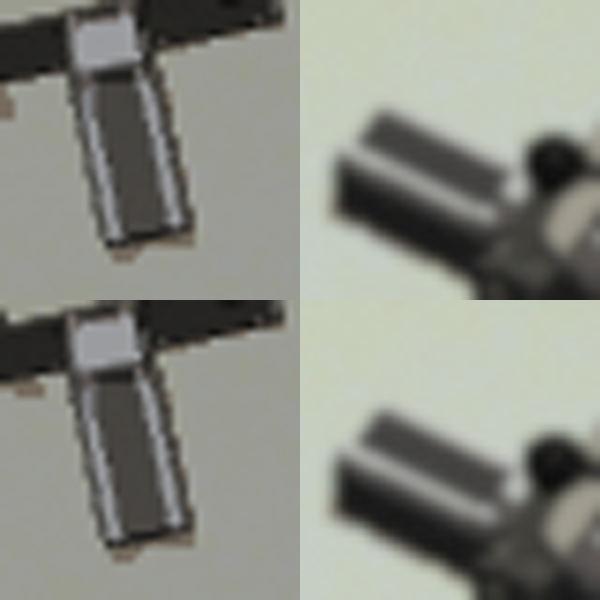

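Trough now (top row) matches the empty one (bottom row). The block was only the arm's shadow, so all sticks are inside. Next: check the bench for stray grey sticks and plan the lever closing.

```bash
python3 - <<'E'
from sticks import *
s=env.read_camera("scene");sticks(s,"scene");t=env.read_camera("top");sticks(t,"top")
plan([589,-7,198],.2025,"ball open")
E
```

```text
top 0.57 [278.4 209.3] [571.3 112.7] yaw 0.196 [16.6 43.4]
ball open tgt [589  -7 198] | first dr [-1, -1, 26] then dp(milli) [2451, -4231, 17]
```

Request:
jog_arm(commands=[{"dp": [0.49, -0.85, 0], "dr": [0, 0, 0], "gripper": -0.15}, {"dp": [0.49, -0.85, 0], "dr": [0, 0, 0], "gripper": -0.15}, {"dp": [0.49, -0.85, 0], "dr": [0, 0, 0], "gripper": -0.15}, {"dp": [0.49, -0.84, 0], "dr": [0, 0, 0], "gripper": -0.15}, {"dp": [0.49, -0.84, 0], "dr": [0, 0, 0], "gripper": -0.15}, {"dp": [0, 0, 0], "dr": [0, 0, 0], "gripper": -0.15}, {"dp": [0, 0, 0], "dr": [0, 0, 0], "gripper": -0.15}])

```text
time_s: 57.25
tool_pos: [588.5, -6.9, 198.5]
tool_rot: [0.0, 0.995, 0.103, -0.0]
contact_force: [-0.8, 0.1, -0.5]
width: 40.2
grip_force: 0.0
```

```bash
python3 - <<'E'
from sticks import *
plan([589,-7,110],.2025,"ball open")
E
```

```text
ball open tgt [589  -7 110] | first dr [4, 5, 36] then dp(milli) [11, 4, 2211]
```

Request:
jog_arm(commands=[{"dp": [0.01, 0, 0.8], "dr": [0, 0, 0], "gripper": -0.15}, {"dp": [0, 0, 0.8], "dr": [0, 0, 0], "gripper": -0.15}, {"dp": [0, 0, 0.6], "dr": [0, 0, 0], "gripper": -0.15}, {"dp": [0, 0, 0], "dr": [0, 0, 0], "gripper": -0.15}, {"dp": [0, 0, 0], "dr": [0, 0, 0], "gripper": -0.5}, {"dp": [0, 0, 0], "dr": [0, 0, 0], "gripper": -0.6}, {"dp": [0, 0, 0], "dr": [0, 0, 0], "gripper": -1}, {"dp": [0, 0, 0], "dr": [0, 0, 0], "gripper": -1}, {"dp": [0, 0, 0], "dr": [0, 0, 0], "gripper": -1}, {"dp": [0, 0, 0], "dr": [0, 0, 0], "gripper": -1}])

```text
time_s: 58.25
tool_pos: [589.9, -6.6, 112.6]
tool_rot: [-0.001, 0.995, 0.102, 0.001]
contact_force: [-1.5, 5.6, 3.3]
width: 20.2
grip_force: 30.0
```

Request:
jog_arm(commands=[{"dp": [0.24, -0.04, 0.075], "dr": [0, 0, 0], "gripper": -1}, {"dp": [0.225, 0, 0.1075], "dr": [0, 0, 0], "gripper": -1}, {"dp": [0.2075, 0, 0.14], "dr": [0, 0, 0], "gripper": -1}, {"dp": [0.185, 0, 0.17], "dr": [0, 0, 0], "gripper": -1}, {"dp": [0.1575, 0, 0.1975], "dr": [0, 0, 0], "gripper": -1}, {"dp": [0, 0, 0], "dr": [0, 0, 0], "gripper": -1}])

```text
time_s: 58.85
tool_pos: [632.1, 1.7, 83.5]
tool_rot: [0.0, 0.995, 0.101, 0.003]
contact_force: [4.1, 1.9, 2.1]
width: 20.1
grip_force: 30.0
```

Request:
jog_arm(commands=[{"dp": [0.125, 0, 0.2175], "dr": [0, 0, 0], "gripper": -1}, {"dp": [0.0925, 0, 0.2325], "dr": [0, 0, 0], "gripper": -1}, {"dp": [0.056, 0, 0.245], "dr": [0, 0, 0], "gripper": -1}, {"dp": [0.02, 0, 0.25], "dr": [0, 0, 0], "gripper": -1}, {"dp": [0, 0, 0], "dr": [0, 0, 0], "gripper": -1}])

```text
time_s: 59.35
tool_pos: [642.5, 3.7, 44.8]
tool_rot: [0.0, 0.995, 0.101, 0.003]
contact_force: [7.9, 1.7, -0.7]
width: 20.6
grip_force: 30.0
```

Request:
jog_arm(commands=[{"dp": [0.02, 0, 0.08], "dr": [0, 0, 0], "gripper": -1}, {"dp": [0, 0, 0.05], "dr": [0, 0, 0], "gripper": -1}, {"dp": [0, 0, 0], "dr": [0, 0, 0], "gripper": -1}])

```text
time_s: 59.65
tool_pos: [642.3, 3.7, 40.3]
tool_rot: [0.001, 0.995, 0.101, 0.002]
contact_force: [6.8, 0.8, 1.1]
width: 20.0
grip_force: 30.0
```

Request:
jog_arm(commands=[{"dp": [0, 0, 0], "dr": [0, 0, 0], "gripper": -0.15}, {"dp": [0, 0, 0], "dr": [0, 0, 0], "gripper": -0.15}, {"dp": [0, 0, 0], "dr": [0, 0, 0], "gripper": -0.15}, {"dp": [0, 0, -0.6], "dr": [0, 0, 0], "gripper": -0.15}, {"dp": [0, 0, -0.9], "dr": [0, 0, 0], "gripper": -0.15}, {"dp": [0, 0, -0.9], "dr": [0, 0, 0], "gripper": -0.15}, {"dp": [0, 0, -0.9], "dr": [0, 0, 0], "gripper": -0.15}, {"dp": [-0.3, 0.9, -0.3], "dr": [0, 0, 0], "gripper": -0.15}, {"dp": [-0.6, 0.8, 0], "dr": [0, 0, 0], "gripper": -0.15}, {"dp": [-0.6, 0.8, 0], "dr": [0, 0, 0], "gripper": -0.15}, {"dp": [-0.6, 0.8, 0], "dr": [0, 0, 0], "gripper": -0.15}, {"dp": [-0.6, 0.8, 0], "dr": [0, 0, 0], "gripper": -0.15}])

```text
time_s: 60.85
tool_pos: [566.1, -179.3, 183.2]
tool_rot: [-0.0, 0.995, 0.102, -0.001]
contact_force: [0.9, -0.4, 0.4]
width: 40.1
grip_force: 0.0
```

Request:
jog_arm(commands=[{"dp": [0, 0, 0], "dr": [0, 0, 0], "gripper": -0.15}, {"dp": [0, 0, 0], "dr": [0, 0, 0], "gripper": -0.15}])

```text
time_s: 61.05
tool_pos: [566.9, -178.8, 183.3]
tool_rot: [-0.001, 0.995, 0.1, -0.001]
contact_force: [0.1, 0.0, 0.5]
width: 39.9
grip_force: 0.0
```

```bash
python3 - <<'E'
from sticks import *
import pickle
t0,s0=pickle.load(open("p0.pkl","rb"));t1,s1=pickle.load(open("p1.pkl","rb"))
t=env.read_camera("top");s=env.read_camera("scene")
# dark ball blob: lever region
def blob(p,r0,r1,c0,c1,th):
    g=p["pixels"][r0:r1,c0:c1].astype(float).sum(2); w=np.clip(th-g,0,None); y,x=np.mgrid[r0:r1,c0:c1]; return (w*x).sum()/w.sum(),(w*y).sum()/w.sum(),w.sum()
for n,a in(("p0",t0),("p1 open",t1),("now",t)): print(n,"top",blob(a,178,200,305,317,110))
d=lambda a,b,r:np.abs(a["pixels"][r].astype(int)-b["pixels"][r].astype(int)).sum(2)
r=(slice(195,212),slice(340,362))
print("scene ball diff now-p0",d(s,s0,r).mean(),"p1-p0",d(s1,s0,r).mean())
rt=(slice(178,200),slice(303,320));print("top diff",d(t,t0,rt).mean(),d(t1,t0,rt).mean())
mf()
print([(np.array(o["uv"]),o["confidence"]) for o in env.spot_point("lever_ball",s)])
E
```

```text
p0 top (np.float64(309.56465863453815), np.float64(183.64819277108433), np.float64(1245.0))
p1 open top (np.float64(312.63688946015424), np.float64(194.70501285347044), np.float64(1556.0))
now top (np.float64(309.7243133265514), np.float64(183.71108850457782), np.float64(983.0))
scene ball diff now-p0 27.342245989304814 p1-p0 48.82085561497326
top diff 24.91711229946524 92.83422459893048
t 61.1 tcp [  -6.7 -220.3  145.6] tip [  -6.7 -220.3  166.6] tipz 204.6 F [ 0.6 -0.7  0.3] w 39.7
[(array([349.6, 206.7]), 0.72)]
```

```bash
python3 - <<'E'
from sticks import *
import pickle
t0,s0=pickle.load(open("p0.pkl","rb"))
s=env.read_camera("scene");t=env.read_camera("top")
for p in(s0,s): print(p["pixels"].astype(int).sum(2)[198:212,342:360]); print()
E
```

```text
[[228 224 230 234 241 241 244 247 271 305 359 419 476 514 536 547 553 558]
 [279 245 229 224 229 232 239 241 245 247 270 307 357 421 472 513 538 554]
 [370 329 283 243 231 224 230 233 236 239 243 248 267 304 357 419 475 516]
 [417 405 372 331 281 237 207 200 209 218 230 236 242 248 270 306 360 423]
 [391 411 416 404 358 276 191 142 152 163 186 206 230 240 241 248 267 307]
 [306 347 382 402 370 272 160  90  88  95 118 160 206 228 238 239 240 247]
 [204 247 295 326 297 194  98  69  77  77  79 102 159 203 222 232 235 238]
 [142 166 198 217 198 110  55  69  81  81  70  84 130 175 200 212 222 227]
 [187 159 141 140 105  62  42  56  68  71  63  62 101 154 174 185 198 211]
 [333 278 191 139  94  54  39  43  49  52  45  54  79 119 142 159 168 182]
 [458 407 325 272 209 133  73  44  36  38  45  44  61  85  98 116 145 157]
 [522 499 457 426 374 278 182 116  72  48  49  52  67  72  77  84  99 119]
 [546 540 533 521 490 412 324 265 210 140  91  79  73  77  74  72  75  85]
 [553 554 549 549 537 505 461 428 374 290 217 148  99  77  74  71  71  75]]

[[236 241 251 257 263 263 268 272 294 337 395 45
[... 302 characters left out ...]
255 263 263 272 295 334]
 [354 399 437 449 411 312 181 111 107 117 146 192 236 252 258 263 260 271]
 [246 298 355 388 362 243 125  86  89  88  97 141 193 226 242 251 259 262]
 [171 194 242 276 257 160  87  79  97  94  80  96 148 196 217 232 242 250]
 [206 182 164 172 138  88  58  73  85  84  69  72 114 169 191 200 217 227]
 [367 303 212 157 111  68  49  62  65  61  56  63  92 126 159 174 187 201]
 [500 443 353 293 229 143  77  52  57  52  50  57  74  95 108 131 153 174]
 [567 542 496 464 406 295 179 105  74  60  48  61  74  83  86 100 110 131]
 [596 587 576 568 530 444 337 267 216 152 103  78  81  82  83  81  85  94]
 [600 597 597 594 584 546 492 454 400 316 235 161 114  90  81  84  85  79]]
```

The ball is back at its original closed pixel position, the nut is in line, and the robot is clear. Handing in.

```bash
python3 -c "
from rig import env
print(env.finish_job())"
```

```text
the job is handed in; nothing more can be done
None
```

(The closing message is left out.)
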